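# Tidy the packing bench: rolls, inks and stapler to their places

### The job

Tidy the packing bench: put both label rolls flat on the spindle post, the large roll at the bottom and the small one on top of it; stand the wide ink jar in the large bay of the grey caddy and the slim ink bottle in its small bay; and set the stapler on its base inside the plywood tray. Leave the carton and the spray bottle standing where they are.

Things in the scene. Friction and masses are not known exactly. Their poses are not given: they have to be found in the camera images.
- roll_large_c (a point): Large label roll: white paper roll lying flat, outer diameter 68 mm, 30 mm high, with a straight 36 mm hole right through. Loose. The point is its centre, 15 mm above its underside; z is the roll's axis.
- roll_small_c (a point): Small (partly used) label roll: white paper roll lying flat, outer diameter 52 mm, 30 mm high, with the same 36 mm hole through it. Loose. The point is its centre, 15 mm above its underside; z is the roll's axis.
- jar_c (a point): Wide ink jar: white plastic, diameter 58 mm up to 56 mm height, black screw cap of 54 mm diameter above 60 mm, 76 mm high in all, standing. Loose, closed. The point is its centre, 38 mm above its underside; z runs up its axis.
- bottle_c (a point): Slim ink bottle: white plastic, diameter 36 mm up to 64 mm height, then narrowing to a black cap of 22 mm diameter, 90 mm high in all, standing. Loose, closed. The point is its centre, 45 mm above its underside; z runs up its axis.
- stapler_c (a point): Black desk stapler standing on its base: 124 mm long (along its x), 34 mm wide (along its y) both at the base and at the top arm, 52 mm high, a narrower steel magazine between. Loose. The point is its centre, 26 mm above its underside; z is up. It may be gripped across its width at its middle.
- spindle: Label-roll spindle: fixed round steel base of 92 mm diameter and 10 mm height with an upright post of 18 mm diameter in its middle; the post's top (tapered over the last 6 mm) is 60 mm above the bench. Origin at the bench, on the post's axis; z up.
- caddy: Fixed grey ink caddy, an open box 86 mm (its x) by 144 mm (its y), walls 4 mm thick, rim 22 mm above the bench, inner floor 4 mm above the bench. A divider makes two bays: the large bay, 78 by 78 mm inside, is centred at (x 0, y -0.029 m) in the caddy's frame; the small bay, 78 mm (x) by 54 mm (y) inside, at (x 0, y +0.041 m). Origin at the bench, under the middle of the box.
- tray: Fixed shallow plywood desk tray, 170 mm (its x) by 126 mm (its y) outside, walls 5 mm thick, rim 15 mm above the bench, inner floor 5 mm above the bench. Origin at the bench, under its middle.
- carton: Bystander: closed cardboard carton, 120 x 90 x 70 mm high, loose, on the far right of the bench. Origin at the centre of its underside.
- spray: Bystander: blue spray bottle with a white head, 72 mm diameter, 188 mm high, loose, on the far left of the bench. Origin at the centre of its underside.
There are look-alikes about, which are no part of the job. What is shaped like the part that bears roll_small_c but yellow is not meant.

How it is judged (in metres and radians):
At the end, for the whole second after the job is handed in: Rolls flat on the post within 13 mm, large on the base, small on it (height +-5 mm); jar and bottle each on its bay's floor (25 mm in x, 13 mm in y, height +-5 mm); stapler on the tray floor (30 mm in x, 45 mm in y, height +-5 mm); all tilted under 0.12 rad and at rest (0.02 m/s) (horizontal distance between each of roll_large_c, roll_small_c and spindle below 0.013 m and height (world z) of roll_large_c between 0.02 and 0.03 m and angle between each of roll_large_c, roll_small_c, jar_c, bottle_c, stapler_c's own z axis and vertical below 0.12 rad and height (world z) of roll_small_c between 0.05 and 0.06 m and x of jar_c in the frame of caddy between -0.025 and 0.025 m and y of jar_c in the frame of caddy between -0.042 and -0.016 m and height (world z) of jar_c between 0.037 and 0.047 m and x of bottle_c in the frame of caddy between -0.025 and 0.025 m and y of bottle_c in the frame of caddy between 0.028 and 0.054 m and height (world z) of bottle_c between 0.044 and 0.054 m and x of stapler_c in the frame of tray between -0.03 and 0.03 m and y of stapler_c in the frame of tray between -0.045 and 0.045 m and height (world z) of stapler_c between 0.026 and 0.036 m and linear speed of each of roll_large, roll_small, jar, bottle, stapler below 0.02 m/s); the robot touches nothing.
It fails at once if the carton is pushed more than 30 mm from its place (distance of carton from where it was at the start of the episode above 0.03 m).
It fails at once if the spray bottle is pushed more than 30 mm from its place or tipped (distance of spray from where it was at the start of the episode above 0.03 m or angle between spray's own z axis and vertical above 0.5 rad).
It also fails if it takes over 120 s, if anything falls off the work surface, if the arm or the gripper's body presses on something with over 40 N, if the wrist force passes 120 N, or if a joint passes its speed limit or range.

### The arm

A 6-joint arm with a two-finger parallel gripper is mounted at the origin on the work surface. World frame = base frame: x ahead of the robot, y to its left, z up, the work surface at z = 0. Lengths are in mm, angles in rad, forces in N, time in s.
With the tool pointing down it reaches from about 275 to 1000 mm from the base axis. Payload 8.4 kg.
Tool frame: the origin (TCP) lies between the finger pads; the fingertips stand r.nose_length ahead of it and the grasp point (between the pads) lies 8 mm behind it (r.nose_length is the distance from the TCP to the fingertips, in mm); y points along the fingers, x is the direction in which the jaws open and shut, and the axes are right-handed (so a half turn about y gives the same grasp; the last joint's range is limited). The gripper opens to 85 mm and grips with 20 to 120 N. Pads are 22 mm wide; open, the fingers measure 114 mm over their backs; the gripper's body (76 mm by 85 mm) begins 54 mm behind the grasp point. The pads swing forward as they close: fully open they stand 13 mm farther back than shut.
Start: joints at [-1.236, 0.353, 1.633, -0, 1.155, -0.002], TCP at [206.541, -589.889, 242.281] pointing down, gripper open.
Joint ranges: [-2.63, 2.63], [-0.92, 2.1], [0.06, 2.66], [-1.3, 4.44], [0, 2.69], [-3.02, 3.02]. Speed limits (rad/s): [2.22, 2.22, 2.79, 3.14, 3.14, 3.14].

### API

Orientations are given as [roll, pitch, yaw] about the fixed x, y, z axes, in that order (R = Rz(yaw) Ry(pitch) Rx(roll)).
In Python, from rig import r, cams, order gives the robot as it stands. The module is installed in compiled form; this text tells all that it offers.
- The arm moves only by the shell command python3 -m crank 'ROWS' [FORCE]. ROWS is JSON, a list of rows, each a list of 7 numbers: the turn, a rotation vector about the tool's x, y, z in degrees, then the shift along the tool's x, y, z in cm, then the opening, from -1 (shut) to 1 (fully open). A call has exactly 10 rows; each row shifts and turns the pose as measured when the row begins, along the tool's axes as they then stand; what a row does not reach is not made up. A row lasts 1/12 s, in which the tool goes at most 41.7 mm and 7.16 degrees, less where a joint would pass 70% of its speed; a pose out of reach is approached as far as the arm can. A call with a gripper value outside its range is refused whole. The fingers move at their own pace and stop on an object; FORCE is the grip in N (left out, the last holds). Time passes only in rows, so rows that do not move let the fingers close, or fill a call up. It gives the time, the measured TCP pose, the force and the opening at its end, in the units of the state.
- r.sense(): the state, without advancing time (a new reading comes with each control period).
- cams.grab_frame(name): name is "scene" or "top" or "wrist"; returns the picture (480x640x3 uint8, blue, green, red); there is no depth.
- cams.camera_info(name): a dict with "intrinsics" (3x3 intrinsics, pixels), "view" (4x4, takes a point from world to camera coordinates); the wrist camera has in their place "hand_eye" (4x4, takes a point from camera to tool coordinates, whose origin is the TCP and whose axes are the tool frame's). Camera axes: x right, y up, looking along -z (the intrinsics and any distortion apply to the point x, -y, -z); pixel columns grow to the right and rows downward; lengths in mm; the calibration is good to about 2 mm. A picture is of the moment at which its call begins: read the wrist's pose just before it. camera_info takes no time and is no camera call.
- order.sign_off(): hands the job in, once; it reports no verdict.
The state is a dict: "clock": time; "qpos": joint angles; "qvel": joint speeds; "joint_efforts": joint torques, N m; "eef_pos": TCP position; "tcp_rot": TCP orientation; "contact_force": force on the tool from outside, world axes, zero at the start; "wrist_torque": the same for the moment, N m; "opening": opening from 0.0 (shut) to 1.0 (fully open).
Only numpy, scipy, OpenCV 4.12 (cv2) and the standard library are available. Lean on these libraries where they do the work, as an engineer would, in place of code of your own. Each camera call takes 0.05 s, during which the arm holds its last target.

## Working session

There is one attempt and no reset: what is moved stays moved. The work goes in short steps, Python scripts to look and compute and a shell command to move; the robot and the scene stay as the last step left them, time stands still between calls to the robot, and variables do not carry over. Pictures are saved under pics/ and viewed, and the job is handed in when it is done.

```bash
mkdir -p pics; python3 - <<'E'
from rig import r,cams,order
import cv2
s=r.sense()
for k in s: print(k,s[k])
print(r.nose_length)
for n in("scene","top","wrist"):
    i=cams.camera_info(n); print(n,i)
    cv2.imwrite(f"pics/{n}0.png",cams.grab_frame(n))
E
```

```text
clock 0.0
qpos [-1.23639065e+00  3.53620053e-01  1.63413670e+00  2.48270447e-05
  1.15519208e+00 -2.40795812e-03]
qvel [ 0.00115264 -0.00040985 -0.00083193 -0.00145448  0.00025397 -0.00037264]
joint_efforts [-3.11220021e-03 -6.05254483e+01 -3.42066336e+01 -1.26466889e-04
  9.42670653e-03 -2.26988578e-05]
eef_pos [ 206.40290769 -589.44905894  241.57811674]
tcp_rot [-1.57077036e+00  1.35611868e-03 -1.23399271e+00]
contact_force [-0.14323757 -0.46359462 -0.07585998]
wrist_torque [-0.03724778  0.03659365  0.03331391]
opening 1.0007724475243616
11.0
scene {'intrinsics': array([[519.89977991,   0.        , 313.87773514],
       [  0.        , 519.89977991, 240.21457589],
       [  0.        ,   0.        ,   1.        ]]), 'view': array([[-7.75522518e-03,  9.99690167e-01, -2.36522054e-02,
         2.23312493e+01],
       [-6.10469017e-01,  1.40005822e-02,  7.91916386e-01,
         3.36557648e+02],
       [ 7.92002169e-01,  2.05804285e-02,  6.10171296e-01,
        -1.70004066e+03],
       [ 0.00000000e+00,  0.00000000e+00,  0.00000000e+00,
         1.00000000e+00]])}
top {'intrinsics': arra
[... 330 characters left out ...]
      [-1.10273706e-01,  1.49224148e-03,  9.93900137e-01,
        -1.45578613e+03],
       [ 0.00000000e+00,  0.00000000e+00,  0.00000000e+00,
         1.00000000e+00]])}
wrist {'intrinsics': array([[396.33972666,   0.        , 318.93842065],
       [  0.        , 396.33972666, 244.83636004],
       [  0.        ,   0.        ,   1.        ]]), 'hand_eye': array([[ 9.99999781e-01, -1.40601443e-04, -6.46128091e-04,
        -1.77977428e-01],
       [-5.74427364e-04,  2.99298862e-01, -9.54159243e-01,
        -1.32566871e+02],
       [ 3.27541569e-04,  9.54159406e-01,  2.99298716e-01,
         7.58449235e+01],
       [ 0.00000000e+00,  0.00000000e+00,  0.00000000e+00,
         1.00000000e+00]])}
```

View pics.

View pics/top0.png

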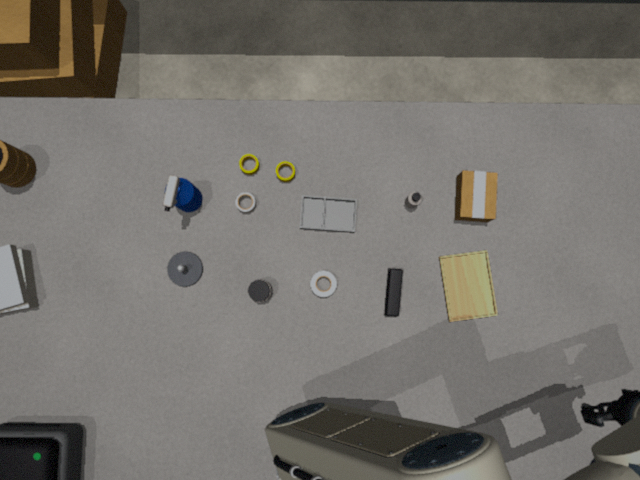

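View pics/scene0.png

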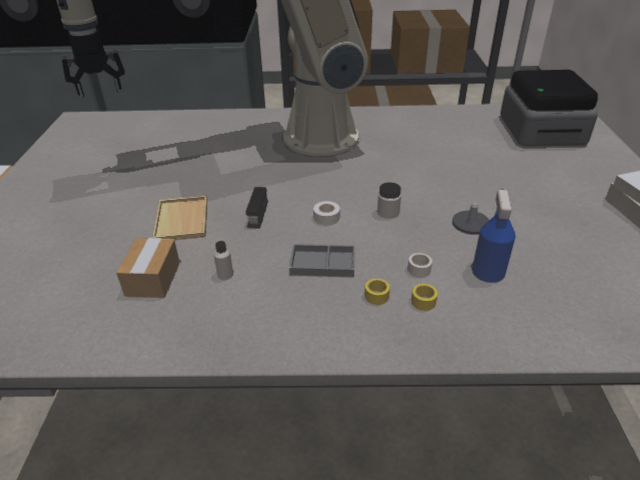

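View pics/wrist0.png

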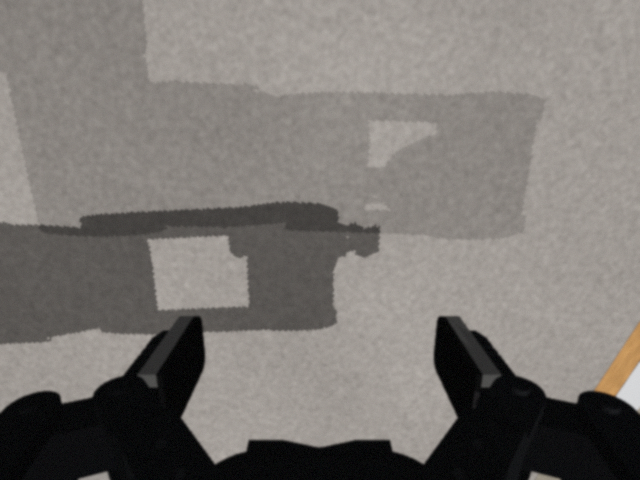

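```bash
cat > h.py <<'E'
import numpy as np,cv2
from rig import r,cams,order
from scipy.spatial.transform import Rotation as Ro
def info(n):
    i=cams.camera_info(n); K=np.array(i['intrinsics'])
    if n!='wrist': return K,np.array(i['view'])
    s=r.sense(); T=np.eye(4); T[:3,:3]=Ro.from_euler('xyz',s['tcp_rot']).as_matrix(); T[:3,3]=s['eef_pos']
    return K,np.linalg.inv(T@np.array(i['hand_eye']))
def cast(KV,u,v,z):
    K,V=KV; d=np.array([(u-K[0,2])/K[0,0],-(v-K[1,2])/K[1,1],-1.]); R=V[:3,:3]
    o=-R.T@V[:3,3]; w=R.T@d
    return o+w*(z-o[2])/w[2]
def proj(KV,P):
    K,V=KV; c=V[:3,:3]@np.asarray(P,float)+V[:3,3]
    return K[0,0]*c[0]/-c[2]+K[0,2], K[1,1]*-c[1]/-c[2]+K[1,2]
def plan(x,y,z,yaw=None):
    """shift in tool axes (cm) after turn; turn (deg about tool y)"""
    s=r.sense(); R=Ro.from_euler('xyz',s['tcp_rot'])
    cur=s['tcp_rot'][2]; turn=0
    yaw=cur if yaw is None else yaw
    Rt=Ro.from_euler('xyz',[-np.pi/2,0,yaw])
    rv=(R.inv()*Rt).as_rotvec(degrees=True)
    d=np.array([x,y,z])-s['eef_pos']
    print('t',round(s['clock'],2),'tcp',np.round(s['eef_pos'],1),'yaw',round(cur,3),'turn',np.round(rv,2),'shift cm now-axes',np.round(R.inv().apply(d)/10,2),'after-turn',np.round(Rt.inv().apply(d)/10,2),'op',round(s['opening'],3),'F',np.round(s['contact_force'],1))
E
python3 - <<'E'
from h import *
im=cv2.imread('pics/top0.png'); K=info('top')
c=im[140:340,150:510]; 
cv2.imwrite('pics/topc.png',cv2.resize(c[:,:200],None,fx=4,fy=3.99)[:600])
cv2.imwrite('pics/topc.png',cv2.resize(c[:200,:200],(800,800))[100:700])
cv2.imwrite('pics/topa.png',cv2.resize(im[140:240,220:380],(800,500),interpolation=cv2.INTER_CUBIC))
cv2.imwrite('pics/topb.png',cv2.resize(im[230:330,160:360],(800,400),interpolation=cv2.INTER_CUBIC))
cv2.imwrite('pics/topd.png',cv2.resize(im[180:330,350:510],(640,600),interpolation=cv2.INTER_CUBIC))
hsv=cv2.cvtColor(im,cv2.COLOR_BGR2HSV)
g=im.astype(int)
def comps(m,name,amin=60):
    n,l,st,ce=cv2.connectedComponentsWithStats(m.astype('uint8'))
    for i in range(1,n):
        x,y,w,h,a=st[i]
        if a>amin and 140<ce[i][1]<340 and 150<ce[i][0]<510: print(name,np.round(ce[i],1),(x,y,w,h,a),np.round(cast(K,*ce[i],0)[:2]))
comps((hsv[...,1]<40)&(hsv[...,2]>170),'white')
comps(hsv[...,2]<60,'black')
comps((hsv[...,2]<100)&(hsv[...,1]<60),'dark')
comps((hsv[...,1]>60)&(hsv[...,0]>10)&(hsv[...,0]<35),'yel')
E
```

```text
white [478.7 194.5] (np.int32(473), np.int32(172), np.int32(12), np.int32(45), np.int32(409)) [ 695. -396.]
white [169.7 190.2] (np.int32(165), np.int32(177), np.int32(10), np.int32(28), np.int32(124)) [698. 423.]
white [323.2 283.4] (np.int32(311), np.int32(271), np.int32(25), np.int32(25), np.int32(213)) [456.  14.]
black [462.1 202.7] (np.int32(455), np.int32(174), np.int32(35), np.int32(48), np.int32(250)) [ 673. -352.]
black [193.3 202. ] (np.int32(178), np.int32(187), np.int32(24), np.int32(25), np.int32(250)) [667. 360.]
black [393.1 292.6] (np.int32(385), np.int32(269), np.int32(18), np.int32(48), np.int32(628)) [ 434. -168.]
black [256.2 293.6] (np.int32(249), np.int32(285), np.int32(20), np.int32(16), np.int32(91)) [428. 188.]
dark [172.9 198.4] (np.int32(165), np.int32(178), np.int32(14), np.int32(34), np.int32(89)) [676. 414.]
dark [415.9 196.9] (np.int32(412), np.int32(192), np.int32(9), np.int32(11), np.int32(69)) [ 687. -229.]
dark [409.4 205.5] (np.int32(404), np.int32(197), np.int32(14), np.int32(15), np.int32(94)) [ 664. -212.]
dark [187.4 215.7] (np.int32(175), np.
[... 314 characters left out ...]
int32(252), np.int32(36), np.int32(35), np.int32(943)) [491. 375.]
dark [393.5 292. ] (np.int32(384), np.int32(268), np.int32(19), np.int32(49), np.int32(729)) [ 435. -169.]
dark [260.3 291.1] (np.int32(248), np.int32(279), np.int32(25), np.int32(25), np.int32(481)) [434. 177.]
yel [248.7 163.7] (np.int32(239), np.int32(153), np.int32(21), np.int32(22), np.int32(252)) [772. 216.]
yel [285.  170.9] (np.int32(275), np.int32(161), np.int32(21), np.int32(22), np.int32(248)) [753. 119.]
yel [474.7 196.2] (np.int32(455), np.int32(170), np.int32(43), np.int32(52), np.int32(1407)) [ 690. -385.]
yel [467.5 285.8] (np.int32(439), np.int32(251), np.int32(58), np.int32(71), np.int32(3191)) [ 454. -362.]
```

View pics/topa.png

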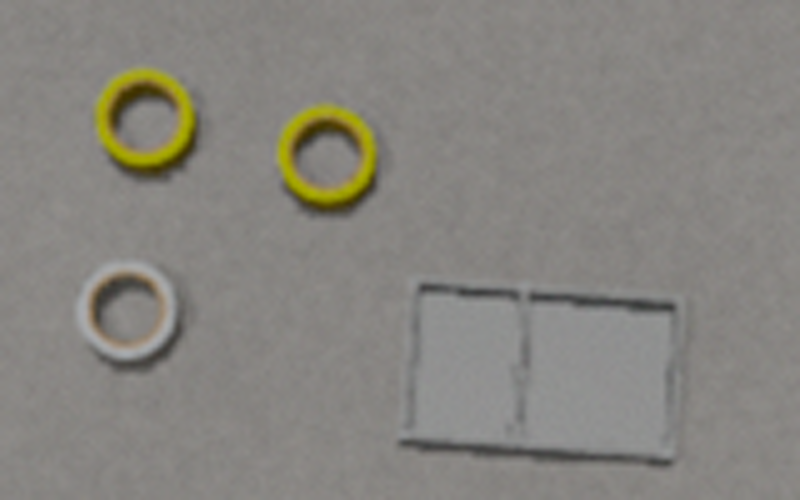

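View pics/topb.png

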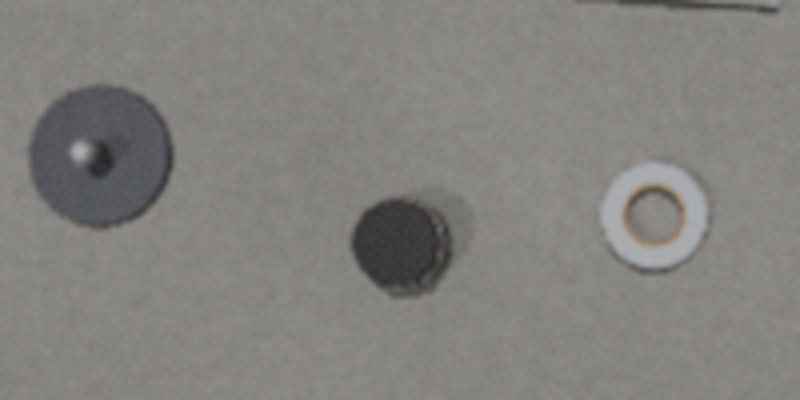

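View pics/topd.png

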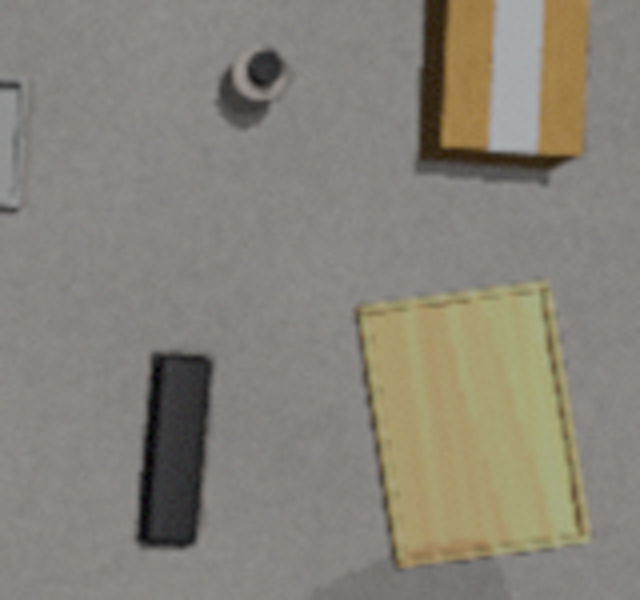

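```bash
python3 - <<'E'
from h import *
K=info('top')
for n,u,v,z in [('large',323.35,283.6,30),('small',245.2,201.8,30),('yelA',248.7,163.2,30),('spbase',184.9,268.6,10),('jar',258.6,290.6,76),('bottle',416.1,196.9,90),('stapler',394.6,292.4,52),
 ('cadTL',220+410/5-.4,140+283/5-.4,22),('cadTR',220+685/5-.4,140+300/5-.4,22),('cadBR',220+675/5-.4,140+460/5-.4,22),('cadBL',220+400/5-.4,140+442/5-.4,22),('div',220+522/5-.4,140+368/5-.4,22),
 ('tTL',350+357/4-.4,180+308/4-.4,15),('tTR',350+548/4-.4,180+282/4-.4,15),('tBR',350+590/4-.4,180+540/4-.4,15),('tBL',350+400/4-.4,180+567/4-.4,15)]:
    print(n,np.round(cast(K,u,v,z),1))
S=info('scene')
for n,P in [('large',(448,14,30)),]: print(proj(S,P))
plan(430,-165,200,-1.649)
E
```

```text
large [454.8  13.7  30. ]
small [664.2 218.5  30. ]
yelA [766.3 211.9  30. ]
spbase [490.4 373.2  10. ]
jar [434.9 173.7  76. ]
bottle [ 671.1 -215.2   90. ]
stapler [ 434.  -165.5   52. ]
cadTL [681.8  72.7  22. ]
cadTR [674.3 -71.   22. ]
cadBR [590.2 -66.1  22. ]
cadBL [598.1  76.7  22. ]
div [637.6  13.8  22. ]
tTL [ 527.9 -285.4   15. ]
tTR [ 546.1 -409.7   15. ]
tBR [ 380.3 -433.2   15. ]
tBL [ 361.9 -310.9   15. ]
(np.float64(326.4744167412496), np.float64(206.1114734818603))
t 0.15 tcp [ 206.4 -589.5  241.7] yaw -1.234 turn [ 1.000e-02  2.378e+01 -6.000e-02] shift cm now-axes [-32.67   4.21  35.13] after-turn [-44.07   4.17  18.97] op 1.001 F [0.1 0.2 0.1]
```

```bash
python3 -m crank '[[0,6,0,0,0,0,1],[0,6,0,0,0,0,1],[0,6,0,0,0,0,1],[0,5.8,0,0,0,0,1],[0,0,0,-3.5,0,1.5,1],[0,0,0,-3.5,0,1.5,1],[0,0,0,-3.5,0,1.5,1],[0,0,0,-3.5,0,1.5,1],[0,0,0,-3.5,0,1.5,1],[0,0,0,-3.5,0,1.5,1]]' 40; python3 -c "
from h import *
plan(430,-165,200,-1.649)"
```

```text
clock: 0.98
eef_pos: [316.1, -387.0, 238.3]
tcp_rot: [-1.574, 0.002, -1.68]
contact_force: [1.3, -0.3, 0.8]
opening: 0.996
t 0.98 tcp [ 316.1 -387.   238.3] yaw -1.68 turn [ 0.16 -1.78 -0.12] shift cm now-axes [-23.3    3.85   8.92] after-turn [-23.02   3.83   9.62] op 0.996 F [ 1.3 -0.3  0.8]
```

```bash
python3 -m crank '[[0,-1.8,0,-3,0.5,1.3,1],[0,0,0,-3,0.5,1.3,1],[0,0,0,-3,0.5,1.3,1],[0,0,0,-3,0.5,1.3,1],[0,0,0,-3,0.5,1.3,1],[0,0,0,-3,0.5,1.3,1],[0,0,0,-3,0.5,1,1],[0,0,0,-1,0.2,0.3,1],[0,0,0,0,0,0,1],[0,0,0,0,0,0,1]]' ; python3 -c "
from h import *
plan(430,-165,200,-1.649)
cv2.imwrite('pics/w1.png',cams.grab_frame('wrist'))
print(proj(info('wrist'),(434,-165,52)))"
```

```text
clock: 1.82
eef_pos: [429.4, -157.5, 199.9]
tcp_rot: [-1.572, 0.003, -1.641]
contact_force: [-0.7, 0.0, -0.5]
opening: 1.0
t 1.82 tcp [ 429.4 -157.5  199.9] yaw -1.641 turn [ 0.1   0.44 -0.15] shift cm now-axes [ 0.74 -0.01  0.11] after-turn [ 0.74 -0.01  0.11] op 1.0 F [-0.7  0.  -0.5]
(np.float64(328.38119645860263), np.float64(221.90223229992998))
```

View pics/w1.png

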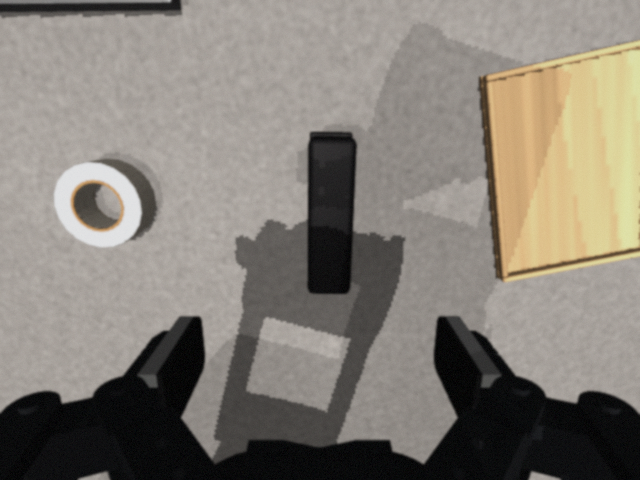

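```bash
python3 -c "
from h import *
W=info('wrist')
P=[cast(W,u,v,52)[:2] for u,v in [(310,138),(356,138),(351,293),(308,293)]]
for p in P: print(np.round(p,1))
P=np.array(P); print(P.mean(0)); a=(P[0]+P[1]-P[2]-P[3]); print(np.arctan2(a[1],a[0]), np.linalg.norm(a)/2)
L=cast(W,99,205,30); print('large',L)
for u,v in [(481,77),(502,279)]: print(cast(W,u,v,15))
plan(P.mean(0)[0],P.mean(0)[1],100,np.arctan2(a[1],a[0])-np.pi/2)
"
```

```text
[ 493.8 -156.2]
[ 491.6 -187.6]
[ 376.4 -178.8]
[ 378.7 -145.7]
[ 435.15502522 -167.08593954]
-0.08360482659822863 115.5511094380379
large [454.42058954  11.7101476   30.        ]
[ 526.89925929 -284.87535302   15.        ]
[ 363.50545218 -311.24428589   15.        ]
t 1.87 tcp [ 429.3 -157.9  200. ] yaw -1.642 turn [ 0.09  0.71 -0.15] shift cm now-axes [0.9  9.99 0.66] after-turn [ 0.87 10.    0.66] op 1.004 F [-0.   0.6 -0.2]
```

```bash
python3 -m crank '[[0,0.7,0,0.9,2,0.6,1],[0,0,0,0,2,0,1],[0,0,0,0,2,0,1],[0,0,0,0,2,0,1],[0,0,0,0,2,0,1],[0,0,0,0,2,0,1],[0,0,0,0,1.5,0,1],[0,0,0,0,1,0,1],[0,0,0,0,0,0,1],[0,0,0,0,0,0,1]]' ; python3 -c "
from h import *
plan(435,-167,24,-1.654)"
```

```text
clock: 2.7
eef_pos: [434.3, -180.5, 52.1]
tcp_rot: [-1.565, -0.002, -1.668]
contact_force: [0.8, -0.4, -0.0]
opening: 0.998
t 2.7 tcp [ 434.3 -180.5   52.1] yaw -1.668 turn [-0.31 -0.78  0.1 ] shift cm now-axes [-1.36  2.8  -0.08] after-turn [-1.36  2.81 -0.04] op 0.998 F [ 0.8 -0.4 -0. ]
```

```bash
python3 -m crank '[[0,-0.4,0,-0.4,0.2,0,1],[0,0,0,-0.3,0.2,0,1],[0,0,0,-0.2,0.2,0,1],[0,0,0,-0.1,0.2,0,1],[0,0,0,0,0,0,1],[0,0,0,0,0,0,1],[0,0,0,0,0,0,1],[0,0,0,0,0,0,1],[0,0,0,0,0,0,1],[0,0,0,0,0,0,1]]' ; python3 -c "
from h import *
plan(435,-167,24,-1.654)"
```

```text
clock: 3.53
eef_pos: [437.5, -171.7, 47.0]
tcp_rot: [-1.559, -0.004, -1.661]
contact_force: [-0.2, -0.8, 0.0]
opening: 1.001
t 3.53 tcp [ 437.5 -171.7   47. ] yaw -1.661 turn [-0.66 -0.41  0.22] shift cm now-axes [-0.45  2.3  -0.32] after-turn [-0.44  2.3  -0.29] op 1.001 F [-0.2 -0.8  0. ]
```

```bash
python3 -m crank '[[-0.3,-0.2,0,-0.2,0.5,-0.1,1],[-0.3,-0.2,0,-0.2,0.5,-0.1,1],[0,0,0,-0.1,0.5,-0.1,1],[0,0,0,0,0.5,0,1],[0,0,0,0,0.5,0,1],[0,0,0,0,0.2,0,1],[0,0,0,0,0,0,1],[0,0,0,0,0,0,1],[0,0,0,0,0,0,1],[0,0,0,0,0,0,1]]' ; python3 -c "
from h import *
plan(435,-167,24,-1.654)
cv2.imwrite('pics/w2.png',cams.grab_frame('wrist'))"
```

```text
clock: 4.37
eef_pos: [434.1, -165.8, 16.1]
tcp_rot: [-1.573, -0.003, -1.653]
contact_force: [0.2, -0.2, -1.0]
opening: 0.997
t 4.37 tcp [ 434.1 -165.8   16.1] yaw -1.653 turn [0.12 0.03 0.19] shift cm now-axes [ 0.12 -0.79  0.1 ] after-turn [ 0.11 -0.79  0.1 ] op 0.997 F [ 0.2 -0.2 -1. ]
```

View pics/w2.png

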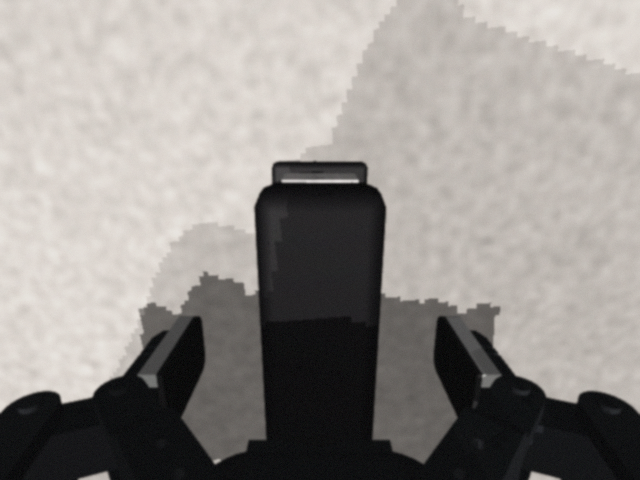

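Stapler is centred between the jaws (columns 260–385 between the pads at 203 and 437). Raise 8 mm and close.

```bash
python3 -m crank '[[0,0,0,0,-0.4,0,1],[0,0,0,0,-0.4,0,1],[0,0,0,0,0,0,1],[0,0,0,0,0,0,-0.5],[0,0,0,0,0,0,-0.5],[0,0,0,0,0,0,-0.5],[0,0,0,0,0,0,-0.5],[0,0,0,0,0,0,-0.5],[0,0,0,0,0,0,-0.5],[0,0,0,0,0,0,-0.5]]' 50;  python3 -m crank '[[0,0,0,0,0,0,-0.5],[0,0,0,0,0,0,-0.5],[0,0,0,0,-0.5,0,-0.5],[0,0,0,0,-1,0,-0.5],[0,0,0,0,-1,0,-0.5],[0,0,0,0,-1,0,-0.5],[0,0,0,0,-1,0,-0.5],[0,0,0,0,-0.5,0,-0.5],[0,0,0,0,0,0,-0.5],[0,0,0,0,0,0,-0.5]]' 50; python3 -c "
from h import *
plan(454,-360,90,0.152-1.5708)
cv2.imwrite('pics/w3.png',cams.grab_frame('wrist'))"
```

```text
clock: 5.25
eef_pos: [435.0, -166.1, 26.4]
tcp_rot: [-1.57, -0.004, -1.654]
contact_force: [0.4, 0.6, 2.1]
opening: 0.395
clock: 6.08
eef_pos: [433.9, -165.5, 81.8]
tcp_rot: [-1.572, -0.004, -1.653]
contact_force: [0.0, 0.2, -3.6]
opening: 0.392
t 6.08 tcp [ 433.9 -165.5   81.8] yaw -1.653 turn [  0.08 -13.45   0.2 ] shift cm now-axes [19.22 -0.76  3.61] after-turn [19.53 -0.82 -0.96] op 0.392 F [ 0.   0.2 -3.6]
```

View pics/w3.png

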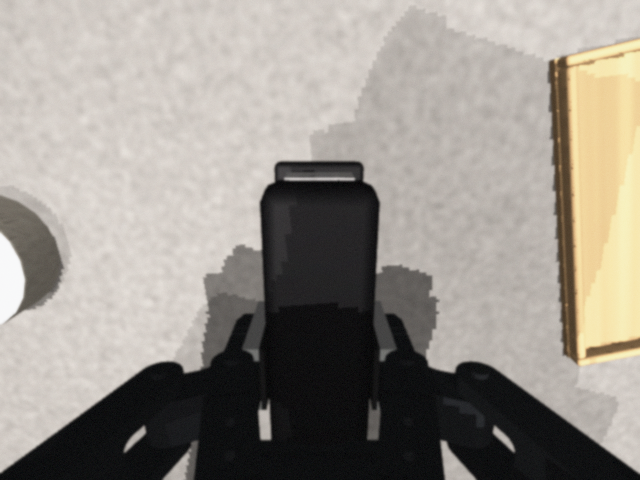

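Stapler held straight, in the middle (columns 260–378). Carry it to the tray.

```bash
python3 -m crank '[[0,-4,0,0,0,0,-0.5],[0,-5,0,0,0,0,-0.5],[0,-4,0,0,0,0,-0.5],[0,0,0,2,0,-0.1,-0.5],[0,0,0,3,0,-0.1,-0.5],[0,0,0,3.5,0,-0.2,-0.5],[0,0,0,3.5,0,-0.2,-0.5],[0,0,0,3,0,-0.2,-0.5],[0,0,0,2,0,-0.1,-0.5],[0,0,0,1,0,0,-0.5]]';  python3 -m crank '[[0,0,0,0,0,0,-0.5],[0,0,0,0,0,0,-0.5],[0,0,0,0,0,0,-0.5],[0,0,0,0,0,0,-0.5],[0,0,0,0,0,0,-0.5],[0,0,0,0,0,0,-0.5],[0,0,0,0,0,0,-0.5],[0,0,0,0,0,0,-0.5],[0,0,0,0,0,0,-0.5],[0,0,0,0,0,0,-0.5]]'; python3 -c "
from h import *
plan(454,-360,32,0.152-1.5708)
cv2.imwrite('pics/w4.png',cams.grab_frame('wrist'))"
```

```text
clock: 6.97
eef_pos: [449.4, -348.1, 76.1]
tcp_rot: [-1.581, 0.003, -1.41]
contact_force: [0.7, 0.1, -3.2]
opening: 0.393
clock: 7.8
eef_pos: [447.9, -342.7, 74.1]
tcp_rot: [-1.584, 0.008, -1.408]
contact_force: [-0.1, -0.6, -2.6]
opening: 0.391
t 7.8 tcp [ 447.9 -342.7   74.1] yaw -1.408 turn [ 0.78  0.63 -0.47] shift cm now-axes [1.84 4.19 0.38] after-turn [1.8  4.21 0.35] op 0.391 F [-0.1 -0.6 -2.6]
```

View pics/w4.png

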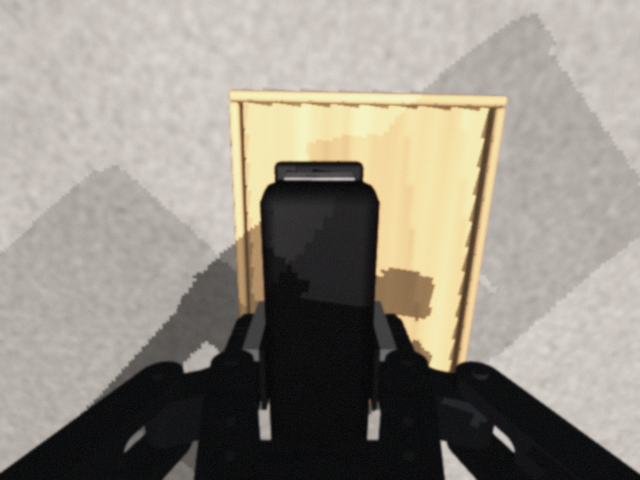

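```bash
python3 -m crank '[[0.4,0.3,-0.4,0.4,0,0.1,-0.5],[0.4,0.3,0,0.5,0,0.1,-0.5],[0,0,0,0.5,0,0.1,-0.5],[0,0,0,0.4,0.4,0.1,-0.5],[0,0,0,0,0.6,0,-0.5],[0,0,0,0,0.6,0,-0.5],[0,0,0,0,0.5,0,-0.5],[0,0,0,0,0.4,0,-0.5],[0,0,0,0,0.2,0,-0.5],[0,0,0,0,0,0,-0.5]]';  python3 -c "
from h import *
plan(454,-360,31,0.152-1.5708)"
```

```text
clock: 8.68
eef_pos: [455.0, -362.3, 43.3]
tcp_rot: [-1.57, 0.001, -1.42]
contact_force: [0.1, -0.1, -3.2]
opening: 0.389
t 8.68 tcp [ 455.  -362.3   43.3] yaw -1.42 turn [-0.07 -0.1  -0.06] shift cm now-axes [-0.24  1.23 -0.06] after-turn [-0.24  1.23 -0.06] op 0.389 F [ 0.1 -0.1 -3.2]
```

```bash
python3 -m crank '[[0,0,0,0,0.3,0,-0.5],[0,0,0,0,0.3,0,-0.5],[0,0,0,0,0.3,0,-0.5],[0,0,0,0,0.2,0,-0.5],[0,0,0,0,0.1,0,-0.5],[0,0,0,0,0,0,-0.5],[0,0,0,0,0,0,-0.5],[0,0,0,0,0,0,-0.5],[0,0,0,0,0,0,-0.5],[0,0,0,0,0,0,-0.5]]';  python3 -c "
from h import *
plan(454,-360,31,0.152-1.5708)"
```

```text
clock: 9.52
eef_pos: [455.7, -362.3, 31.9]
tcp_rot: [-1.569, -0.0, -1.42]
contact_force: [0.1, 0.3, -3.5]
opening: 0.392
t 9.52 tcp [ 455.7 -362.3   31.9] yaw -1.42 turn [-0.13 -0.05  0.  ] shift cm now-axes [-0.26  0.09 -0.13] after-turn [-0.26  0.09 -0.13] op 0.392 F [ 0.1  0.3 -3.5]
```

```bash
python3 -m crank '[[0,0,0,0,0.1,0,-0.5],[0,0,0,0,0.1,0,-0.5],[0,0,0,0,0,0,-0.5],[0,0,0,0,0,0,-0.2],[0,0,0,0,0,0,0],[0,0,0,0,0,0,0.2],[0,0,0,0,0,0,0.2],[0,0,0,0,0,0,0.2],[0,0,0,0,0,0,0.2],[0,0,0,0,0,0,0.2]]';  python3 -c "
from h import *
plan(454,-360,31,0.152-1.5708)"; python3 -m crank '[[0,0,0,0,-0.5,0,0.2],[0,0,0,0,-1,0,0.2],[0,0,0,0,-1.5,0,0.2],[0,0,0,0,-2,0,0.2],[0,0,0,0,-2,0,0.2],[0,0,0,0,-2,0,0.5],[0,0,0,0,-2,0,1],[0,0,0,0,-2,0,1],[0,0,0,0,-1,0,1],[0,0,0,0,0,0,1]]';  python3 -c "
from h import *
cv2.imwrite('pics/w5.png',cams.grab_frame('wrist'))
plan(435,173.7,200,0)"
```

```text
clock: 10.35
eef_pos: [456.6, -363.1, 32.0]
tcp_rot: [-1.567, -0.001, -1.42]
contact_force: [0.5, -0.2, -0.5]
opening: 0.598
t 10.35 tcp [ 456.6 -363.1   32. ] yaw -1.42 turn [-0.21 -0.06  0.08] shift cm now-axes [-0.34  0.1  -0.21] after-turn [-0.34  0.1  -0.21] op 0.598 F [ 0.5 -0.2 -0.5]
clock: 11.18
eef_pos: [455.5, -362.5, 184.1]
tcp_rot: [-1.567, -0.002, -1.42]
contact_force: [0.3, 0.2, 0.3]
opening: 1.001
t 11.23 tcp [ 455.4 -362.4  183.3] yaw -1.42 turn [ -0.11 -81.35   0.21] shift cm now-axes [-53.31  -1.73   6.06] after-turn [-2.04 -1.67 53.61] op 0.997 F [0.2 0.1 0.5]
```

View pics/w5.png

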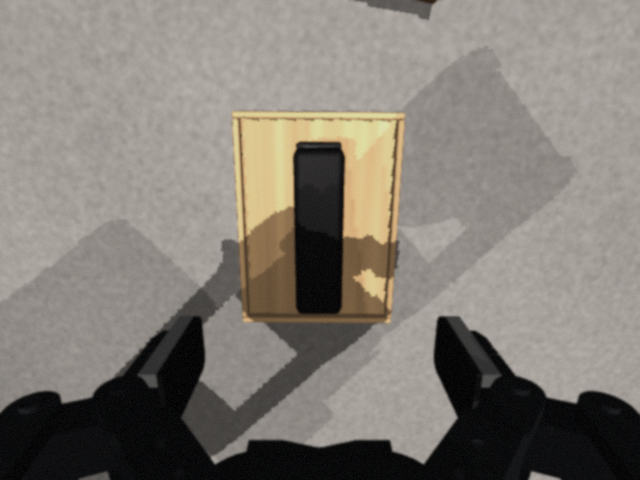

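```bash
python3 -c "
from h import *
" ; python3 -m crank '[[0,-7,0,-1,0,0,1],[0,-7,0,-1,0,0,1],[0,-7,0,-1,0,0.5,1],[0,-7,0,-1,0,1,1],[0,-7,0,-1,0,1,1],[0,-7,0,-1,0,1.5,1],[0,-7,0,0,0,2,1],[0,-7,0,0,0,2.5,1],[0,-7,0,0,0,2.5,1],[0,-7,0,0,0,3,1]]'; python3 -c "
from h import *
plan(454.6,12.5,180,0)"
```

```text
clock: 12.07
eef_pos: [499.6, -192.8, 171.6]
tcp_rot: [-1.567, 0.011, -0.172]
contact_force: [0.2, -0.1, -0.4]
opening: 0.995
t 12.07 tcp [ 499.6 -192.8  171.6] yaw -0.172 turn [-0.25 -9.88 -0.58] shift cm now-axes [-7.96 -0.69 19.45] after-turn [-4.5  -0.84 20.53] op 0.995 F [ 0.2 -0.1 -0.4]
```

```bash
python3 -m crank '[[0,-5,0,-1,0,3,1],[0,-3,0,-1,-0.2,3,1],[0,0,0,-0.8,-0.2,3,1],[0,0,0,-0.6,-0.2,3,1],[0,0,0,-0.4,-0.2,3,1],[0,0,0,-0.2,0,2,1],[0,0,0,0,0,1,1],[0,0,0,0,0,0,1],[0,0,0,0,0,0,1],[0,0,0,0,0,0,1]]'; python3 -c "
from h import *
plan(454.6,12.5,180,0)
cv2.imwrite('pics/w6.png',cams.grab_frame('wrist'))
print(proj(info('wrist'),(454.6,12.5,30)))"
```

```text
clock: 12.9
eef_pos: [461.2, 2.7, 169.5]
tcp_rot: [-1.563, 0.028, -0.011]
contact_force: [0.2, -1.2, 0.1]
opening: 1.0
t 12.9 tcp [461.2   2.7 169.5] yaw -0.011 turn [-0.44 -0.64 -1.58] shift cm now-axes [-0.7  -1.02  0.98] after-turn [-0.66 -1.05  0.98] op 1.0 F [ 0.2 -1.2  0.1]
(np.float64(315.8409914007007), np.float64(220.50662968709818))
```

View pics/w6.png

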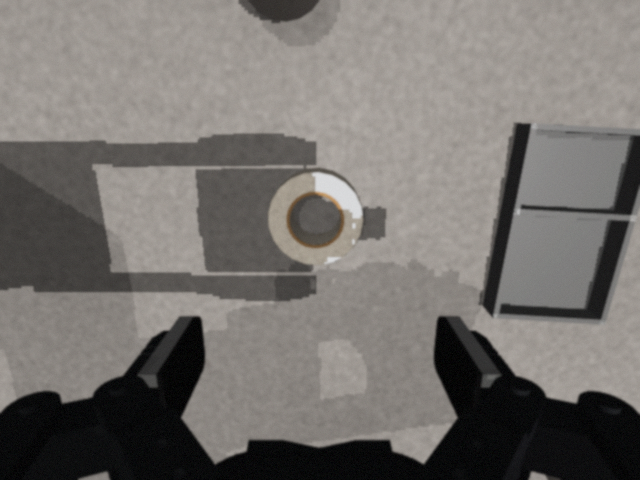

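```bash
python3 -c "
from h import *
print(cast(info('wrist'),315.5,217,30))";python3 -m crank '[[-0.2,-0.3,-0.8,-0.2,1,0.2,1],[-0.2,-0.3,-0.8,-0.2,2,0.3,1],[0,0,0,-0.2,2,0.3,1],[0,0,0,-0.1,2,0.2,1],[0,0,0,0,2,0.1,1],[0,0,0,0,1,0,1],[0,0,0,0,0.5,0,1],[0,0,0,0,0,0,1],[0,0,0,0,0,0,1],[0,0,0,0,0,0,1]]'; python3 -c "
from h import *
plan(454.6,12.5,16,0)"
```

```text
[454.39379252  15.03749606  30.        ]
clock: 13.78
eef_pos: [456.3, 5.4, 60.4]
tcp_rot: [-1.572, -0.004, -0.012]
contact_force: [-0.0, 0.2, 0.8]
opening: 1.001
t 13.78 tcp [456.3   5.4  60.4] yaw -0.012 turn [ 0.06 -0.7   0.25] shift cm now-axes [-0.2   4.44  0.71] after-turn [-0.17  4.44  0.71] op 1.001 F [-0.   0.2  0.8]
```

```bash
python3 -m crank '[[0,-0.3,0,-0.1,0.2,0.3,1],[0,-0.3,0,-0.1,0.5,0.3,1],[0,0,0,0,0.8,0.2,1],[0,0,0,0,0.8,0.1,1],[0,0,0,0,0.8,0,1],[0,0,0,0,0.5,0,1],[0,0,0,0,0.2,0,1],[0,0,0,0,0,0,1],[0,0,0,0,0,0,1],[0,0,0,0,0,0,1]]'; python3 -c "
from h import *
plan(454.6,14,16,0)
cv2.imwrite('pics/w7.png',cams.grab_frame('wrist'))
print(cast(info('wrist'),318,217,30))"
```

```text
clock: 14.62
eef_pos: [456.1, 15.4, 20.1]
tcp_rot: [-1.572, -0.008, -0.0]
contact_force: [-0.8, -0.3, 0.8]
opening: 0.996
t 14.62 tcp [456.1  15.4  20.1] yaw -0.0 turn [ 0.06 -0.01  0.46] shift cm now-axes [-0.15  0.4  -0.14] after-turn [-0.15  0.41 -0.14] op 0.996 F [-0.8 -0.3  0.8]
[455.09313037  62.57559235  30.        ]
```

View pics/w7.png

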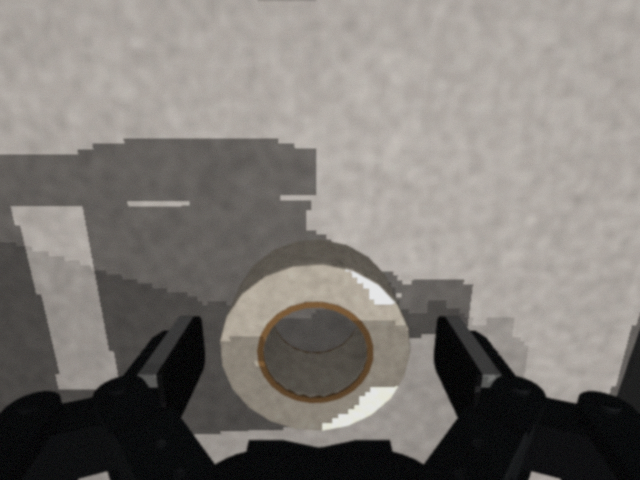

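```bash
python3 -c "
from h import *
W=info('wrist')
for u,v in [(315.5,263),(315.5,430),(315.5,304),(315.5,402),(221,348),(410,348)]:print(cast(W,u,v,30))"
```

```text
[454.25925324  47.04373444  30.        ]
[454.08316293 -20.57134724  30.        ]
[454.22057443  32.19186306  30.        ]
[454.11642323  -7.80007439  30.        ]
[420.85689122  15.26023981  30.        ]
[487.65420854  14.89421905  30.        ]
```

```bash
python3 -m crank '[[0,0,0.4,-0.1,0.2,-0.1,1],[0,0,0,-0.1,0.1,-0.1,1],[0,0,0,0,0.1,0,1],[0,0,0,0,0,0,0.4],[0,0,0,0,0,0,0.2],[0,0,0,0,0,0,0.2],[0,0,0,0,0,0,0],[0,0,0,0,0,0,0],[0,0,0,0,0,0,0],[0,0,0,0,0,0,0]]' 35; python3 -c "
from h import *
plan(454.2,13.2,16,0)"; python3 -m crank '[[0,0,0,0,0,0,0],[0,0,0,0,-0.5,0,0],[0,0,0,0,-1,0,0],[0,0,0,0,-2,0,0],[0,0,0,0,-2,0,0],[0,0,0,0,-2,0,0],[0,0,0,0,-2,0,0],[0,0,0,0,-1.5,0,0],[0,0,0,0,-1,0,0],[0,0,0,0,0,0,0]]';python3 -c "
from h import *
cv2.imwrite('pics/w8.png',cams.grab_frame('wrist'))
plan(490.4,373,140,0)"
```

```text
clock: 15.5
eef_pos: [454.7, 12.9, 17.0]
tcp_rot: [-1.572, -0.002, -0.001]
contact_force: [-0.7, -0.5, -0.1]
opening: 0.771
t 15.5 tcp [454.7  12.9  17. ] yaw -0.001 turn [ 0.06 -0.03  0.14] shift cm now-axes [-0.05  0.1   0.03] after-turn [-0.05  0.1   0.03] op 0.771 F [-0.7 -0.5 -0.1]
clock: 16.33
eef_pos: [452.9, 13.1, 147.3]
tcp_rot: [-1.572, -0.001, -0.0]
contact_force: [-0.0, 0.4, -0.2]
opening: 0.774
t 16.38 tcp [452.7  13.1 146.6] yaw -0.0 turn [ 0.06 -0.03  0.04] shift cm now-axes [ 3.75  0.62 36.  ] after-turn [ 3.77  0.66 35.99] op 0.776 F [-0.3  1.  -1.1]
```

View pics/w8.png

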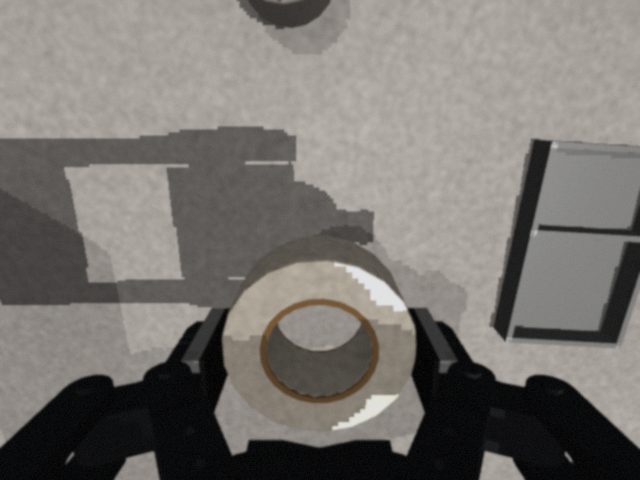

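```bash
python3 -m crank '[[0,0,0,0.3,0,1,0],[0,0,0,0.3,0,2,0],[0,0,0,0.4,0,3,0],[0,0,0,0.4,0,4,0],[0,0,0,0.4,0,4,0],[0,0,0,0.4,0,4,0],[0,0,0,0.4,0,4,0],[0,0,0,0.4,0,3,0],[0,0,0,0.4,0,2,0],[0,0,0,0.3,0,1,0]]'; python3 -m crank '[[0,0,0,0,0,0,0],[0,0,0,0,0,0,0],[0,0,0,0,0,0,0],[0,0,0,0,0,0,0],[0,0,0,0,0,0,0],[0,0,0,0,0,0,0],[0,0,0,0,0,0,0],[0,0,0,0,0,0,0],[0,0,0,0,0,0,0],[0,0,0,0,0,0,0]]';python3 -c "
from h import *
cv2.imwrite('pics/w9.png',cams.grab_frame('wrist'))
plan(490.4,373,140,0)
print(proj(info('wrist'),(490.4,373,10)),proj(info('wrist'),(490.4,373,60)))"
```

```text
clock: 17.22
eef_pos: [486.1, 308.0, 137.9]
tcp_rot: [-1.575, 0.009, -0.008]
contact_force: [0.6, -0.4, -0.6]
opening: 0.769
clock: 18.05
eef_pos: [484.1, 303.8, 135.1]
tcp_rot: [-1.579, 0.014, -0.011]
contact_force: [0.4, 0.2, -1.3]
opening: 0.774
t 18.1 tcp [484.1 303.8 135.1] yaw -0.011 turn [ 0.49 -0.6  -0.81] shift cm now-axes [ 0.55 -0.56  6.92] after-turn [ 0.63 -0.49  6.92] op 0.774 F [-0.5  0.3 -0.4]
(np.float64(331.68471183222283), np.float64(130.58397578846638)) (np.float64(333.3840563764486), np.float64(133.96704599763444))
```

View pics/w9.png

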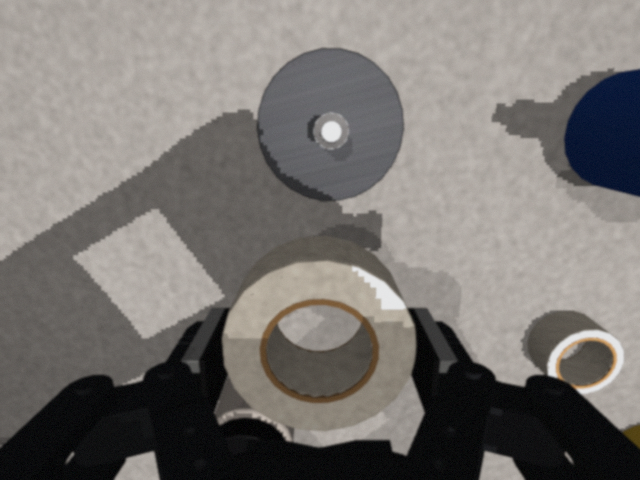

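```bash
python3 -c "
from h import *
W=info('wrist')
p=cast(W,331.5,131,60);b=[cast(W,u,v,10) for u,v in((258,126),(404,126),(331,48),(331,201))]
print(p,np.mean(b[:2],0),np.mean(b[2:],0))
z=r.sense()['eef_pos'][2]+13
h=[cast(W,u,v,z) for u,v in((261,351),(379,351),(320,300),(320,402),(223,346),(416,346),(320,260),(320,432))]
for i in(0,2,4,6): print(np.round((h[i]+h[i+1])/2,1),np.linalg.norm(h[i]-h[i+1]))
"
```

```text
[489.45313125 374.44503723  60.        ] [489.86808872 375.74225601  10.        ] [489.97440927 374.0389473   10.        ]
[483.9 304.4 148.1] 40.75060171662527
[484.  303.5 148.1] 40.628833468938986
[483.7 306.4 148.1] 66.35742735311118
[484.  303.8 148.1] 68.16099965571334
```

```bash
python3 -m crank '[[0.2,-0.3,-0.4,0,0,0.7,0],[0.2,-0.3,-0.4,0.1,0,1.2,0],[0,0,0,0.1,0,1.4,0],[0,0,0,0.1,0,1.4,0],[0,0,0,0.1,0,1.2,0],[0,0,0,0.1,0,0.8,0],[0,0,0,0,0,0.3,0],[0,0,0,0,0,0,0],[0,0,0,0,0,0,0],[0,0,0,0,0,0,0]]';python3 -c "
from h import *
plan(489.7,374,90,0)"
```

```text
clock: 18.93
eef_pos: [489.2, 384.4, 134.6]
tcp_rot: [-1.571, -0.002, 0.004]
contact_force: [0.4, 0.0, -0.8]
opening: 0.772
t 18.93 tcp [489.2 384.4 134.6] yaw 0.004 turn [-0.01  0.23  0.1 ] shift cm now-axes [ 0.04  4.46 -1.04] after-turn [ 0.05  4.46 -1.04] op 0.772 F [ 0.4  0.  -0.8]
```

```bash
python3 -m crank '[[0,0,0,0,0,-0.3,0],[0,0,0,0,0.3,-0.3,0],[0,0,0,0,0.6,-0.3,0],[0,0,0,0,0.8,-0.1,0],[0,0,0,0,0.8,0,0],[0,0,0,0,0.6,0,0],[0,0,0,0,0.3,0,0],[0,0,0,0,0,0,0],[0,0,0,0,0,0,0],[0,0,0,0,0,0,0]]';python3 -c "
from h import *
plan(489.7,374,27,0)
cv2.imwrite('pics/w10.png',cams.grab_frame('wrist'))"
```

```text
clock: 19.77
eef_pos: [488.7, 369.9, 95.5]
tcp_rot: [-1.573, 0.001, 0.001]
contact_force: [-0.1, 0.8, -1.2]
opening: 0.776
t 19.77 tcp [488.7 369.9  95.5] yaw 0.001 turn [ 0.13  0.06 -0.05] shift cm now-axes [0.11 6.85 0.42] after-turn [0.1  6.85 0.41] op 0.776 F [-0.1  0.8 -1.2]
```

View pics/w10.png

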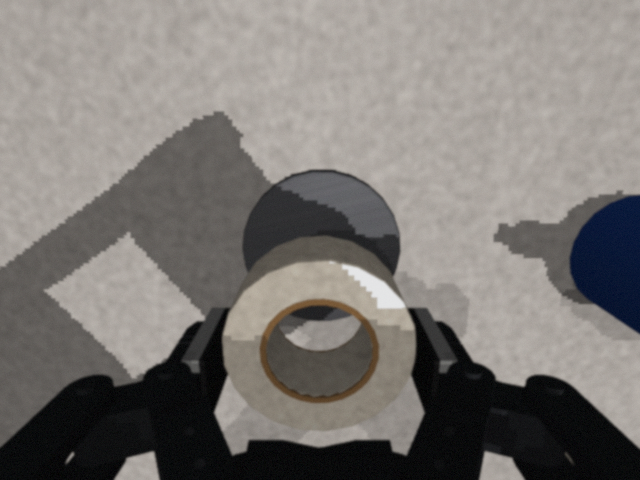

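```bash
python3 -m crank '[[0,0,0,0.1,0,0.2,0],[0,0,0,0,0,0.2,0],[0,0,0,0,0.2,0.1,0],[0,0,0,0,0.4,0,0],[0,0,0,0,0.5,0,0],[0,0,0,0,0.5,0,0],[0,0,0,0,0.3,0,0],[0,0,0,0,0.1,0,0],[0,0,0,0,0,0,0],[0,0,0,0,0,0,0]]';python3 -c "
from h import *
plan(489.7,374,27,0)"
```

```text
clock: 20.65
eef_pos: [490.2, 376.3, 74.1]
tcp_rot: [-1.572, -0.001, 0.002]
contact_force: [0.3, -0.0, -0.9]
opening: 0.77
t 20.65 tcp [490.2 376.3  74.1] yaw 0.002 turn [0.07 0.1  0.03] shift cm now-axes [-0.05  4.71 -0.22] after-turn [-0.05  4.71 -0.23] op 0.77 F [ 0.3 -0.  -0.9]
```

```bash
python3 -m crank '[[0,0,0,0,0.2,-0.1,0],[0,0,0,0,0.4,0,0],[0,0,0,0,0.6,0,0],[0,0,0,0,0.6,0,0],[0,0,0,0,0.6,0,0],[0,0,0,0,0.5,0,0],[0,0,0,0,0.3,0,0],[0,0,0,0,0.1,0,0],[0,0,0,0,0,0,0],[0,0,0,0,0,0,0]]';python3 -c "
from h import *
plan(489.7,374,27,0)"
```

```text
clock: 21.48
eef_pos: [490.0, 374.8, 37.0]
tcp_rot: [-1.573, 0.0, 0.001]
contact_force: [0.2, -0.3, -1.4]
opening: 0.774
t 21.48 tcp [490.  374.8  37. ] yaw 0.001 turn [ 0.1   0.08 -0.01] shift cm now-axes [-0.03  1.   -0.08] after-turn [-0.03  1.   -0.08] op 0.774 F [ 0.2 -0.3 -1.4]
```

```bash
python3 -m crank '[[0,0,0,0,0.3,0,0],[0,0,0,0,0.3,0,0],[0,0,0,0,0.2,0,0],[0,0,0,0,0.2,0,0],[0,0,0,0,0,0,0],[0,0,0,0,0,0,0],[0,0,0,0,0,0,0.7],[0,0,0,0,0,0,1],[0,0,0,0,0,0,1],[0,0,0,0,0,0,1]]';python3 -c "
from h import *
plan(489.7,374,27,0)";python3 -m crank '[[0,0,0,0,-0.3,0,1],[0,0,0,0,-0.6,0,1],[0,0,0,0,-1,0,1],[0,0,0,0,-1.5,0,1],[0,0,0,0,-2,0,1],[0,0,0,0,-2,0,1],[0,0,0,0,-2,0,1],[0,0,0,0,-2,0,1],[0,0,0,0,-1,0,1],[0,0,0,0,0,0,1]]';python3 -c "
from h import *
cv2.imwrite('pics/w11.png',cams.grab_frame('wrist'))
plan(664.2,218.5,160,0)"
```

```text
clock: 22.32
eef_pos: [491.1, 375.6, 27.5]
tcp_rot: [-1.571, -0.002, 0.002]
contact_force: [0.0, 0.3, -0.6]
opening: 0.999
t 22.32 tcp [491.1 375.6  27.5] yaw 0.002 turn [-0.    0.09  0.13] shift cm now-axes [-0.14  0.05 -0.16] after-turn [-0.14  0.05 -0.16] op 0.999 F [ 0.   0.3 -0.6]
clock: 23.15
eef_pos: [490.7, 375.6, 163.2]
tcp_rot: [-1.57, -0.004, 0.002]
contact_force: [0.8, 0.4, 1.1]
opening: 0.999
t 23.2 tcp [490.6 375.5 162.3] yaw 0.002 turn [-0.04  0.09  0.18] shift cm now-axes [ 17.34   0.28 -15.73] after-turn [ 17.36   0.23 -15.7 ] op 0.997 F [ 0.9  0.5 -0.4]
```

View pics/w11.png

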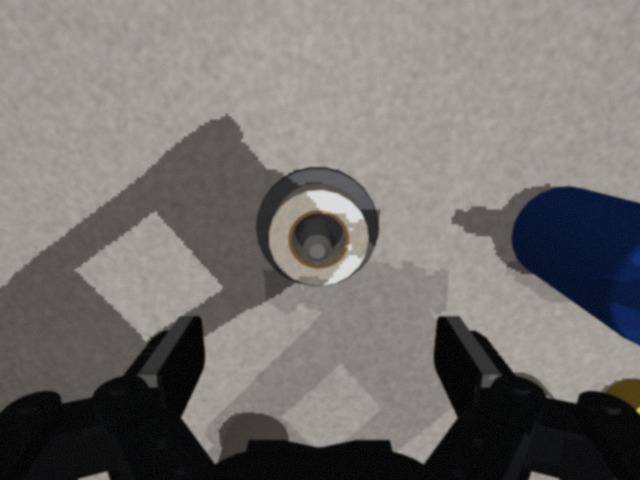

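Large roll is on the post (post tip at (317,247) inside hole (290–350, 212–268)). Back off in −y first to stay clear of the spray bottle, then over the white small roll.

```bash
python3 -m crank '[[0,0,0,0,0,-2,1],[0,0,0,0,0,-3,1],[0,0,0,0,0,-4,1],[0,0,0,0.5,0,-4,1],[0,0,0,1.5,0,-1.5,1],[0,0,0,3,0,-0.5,1],[0,0,0,4,0,0,1],[0,0,0,4,0,0,1],[0,0,0,3,0,0,1],[0,0,0,1.5,0,0,1]]';python3 -m crank '[[0,0,0,0,0,0,1],[0,0,0,0,0,0,1],[0,0,0,0,0,0,1],[0,0,0,0,0,0,1],[0,0,0,0,0,0,1],[0,0,0,0,0,0,1],[0,0,0,0,0,0,1],[0,0,0,0,0,0,1],[0,0,0,0,0,0,1],[0,0,0,0,0,0,1]]';python3 -c "
from h import *
cv2.imwrite('pics/w12.png',cams.grab_frame('wrist'))
plan(664.2,218.5,160,0)
print(proj(info('wrist'),(664.2,218.5,30)))"
```

```text
clock: 24.03
eef_pos: [661.8, 216.6, 149.3]
tcp_rot: [-1.575, 0.013, 0.005]
contact_force: [-0.1, 0.3, -0.5]
opening: 0.999
clock: 24.87
eef_pos: [657.3, 216.0, 143.8]
tcp_rot: [-1.578, 0.021, 0.005]
contact_force: [0.1, -0.6, -0.7]
opening: 1.004
t 24.92 tcp [657.3 216.  143.8] yaw 0.005 turn [ 0.41  0.31 -1.21] shift cm now-axes [ 0.66 -1.63  0.23] after-turn [ 0.69 -1.62  0.25] op 1.004 F [-0.  -0.7 -0.6]
(np.float64(334.33435099113376), np.float64(238.6714890749977))
```

View pics/w12.png

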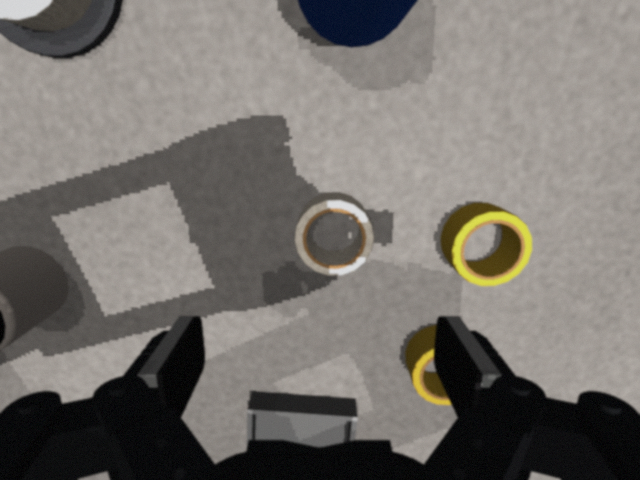

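```bash
python3 -c "
from h import *
W=info('wrist')
h=[cast(W,u,v,30) for u,v in((296,237.5),(373,237.5),(334.5,199.5),(334.5,275.5))]
for i in(0,2): print(np.round((h[i]+h[i+1])/2,1),np.linalg.norm(h[i]-h[i+1]))";python3 -m crank '[[0.2,0.2,-0.6,0.2,0.4,0.1,1],[0.2,0.1,-0.6,0.2,0.8,0.1,1],[0,0,0,0.1,1.2,0,1],[0,0,0,0,1.5,0,1],[0,0,0,0,1.2,0,1],[0,0,0,0,0.8,0,1],[0,0,0,0,0.4,0,1],[0,0,0,0,0,0,1],[0,0,0,0,0,0,1],[0,0,0,0,0,0,1]]'; python3 -c "
from h import *
plan(664.4,218.5,17,0)"
```

```text
[664.2 219.3  30. ] 49.81778657234611
[664.3 218.5  30. ] 51.43592440869894
clock: 25.75
eef_pos: [663.1, 218.1, 75.1]
tcp_rot: [-1.57, -0.002, -0.001]
contact_force: [0.8, -0.6, -0.3]
opening: 1.0
t 25.75 tcp [663.1 218.1  75.1] yaw -0.001 turn [-0.03 -0.05  0.12] shift cm now-axes [0.12 5.81 0.04] after-turn [0.13 5.81 0.04] op 1.0 F [ 0.8 -0.6 -0.3]
```

```bash
python3 -m crank '[[0,0,0,0.1,0.4,0,1],[0,0,0,0,0.7,0.1,1],[0,0,0,0,0.9,0,1],[0,0,0,0,0.9,0,1],[0,0,0,0,0.9,0,1],[0,0,0,0,0.7,0,1],[0,0,0,0,0.4,0,1],[0,0,0,0,0.1,0,1],[0,0,0,0,0,0,1],[0,0,0,0,0,0,1]]'; python3 -c "
from h import *
plan(664.4,218.5,17,0)"
```

```text
clock: 26.58
eef_pos: [665.0, 219.5, 20.4]
tcp_rot: [-1.57, -0.003, -0.001]
contact_force: [0.5, -0.0, -0.6]
opening: 0.999
t 26.58 tcp [665.  219.5  20.4] yaw -0.001 turn [-0.06 -0.05  0.2 ] shift cm now-axes [-0.06  0.34 -0.1 ] after-turn [-0.06  0.34 -0.1 ] op 0.999 F [ 0.5 -0.  -0.6]
```

```bash
python3 -m crank '[[0,0,0,0,0.1,-0.1,1],[0,0,0,0,0.1,0,1],[0,0,0,0,0,0,0.4],[0,0,0,0,0,0,0.2],[0,0,0,0,0,0,0],[0,0,0,0,0,0,-0.2],[0,0,0,0,0,0,-0.2],[0,0,0,0,0,0,-0.2],[0,0,0,0,0,0,-0.2],[0,0,0,0,0,0,-0.2]]' 35; python3 -c "
from h import *
plan(664.2,218.7,16,0)"; python3 -m crank '[[0,0,0,0,0,0,-0.2],[0,0,0,0,-0.5,0,-0.2],[0,0,0,0,-1,0,-0.2],[0,0,0,0,-2,0,-0.2],[0,0,0,0,-2,0,-0.2],[0,0,0,0,-2,0,-0.2],[0,0,0,0,-2,0,-0.2],[0,0,0,0,-1.5,0,-0.2],[0,0,0,0,-1,0,-0.2],[0,0,0,0,0,0,-0.2]]';python3 -c "
from h import *
cv2.imwrite('pics/w13.png',cams.grab_frame('wrist'))
plan(489.7,374,150,0)"
```

```text
clock: 27.42
eef_pos: [666.2, 218.7, 20.4]
tcp_rot: [-1.569, -0.006, -0.001]
contact_force: [0.5, -0.1, -0.7]
opening: 0.592
t 27.42 tcp [666.2 218.7  20.4] yaw -0.001 turn [-0.11 -0.05  0.37] shift cm now-axes [-0.21  0.44 -0.  ] after-turn [-0.2   0.44 -0.  ] op 0.592 F [ 0.5 -0.1 -0.7]
clock: 28.25
eef_pos: [664.8, 218.3, 150.2]
tcp_rot: [-1.569, -0.006, -0.001]
contact_force: [0.8, 0.1, -0.9]
opening: 0.591
t 28.3 tcp [664.5 218.2 149.3] yaw -0.001 turn [-0.09 -0.05  0.29] shift cm now-axes [-17.5   -0.14  15.56] after-turn [-17.48  -0.07  15.58] op 0.588 F [-0.2  1.  -0. ]
```

View pics/w13.png

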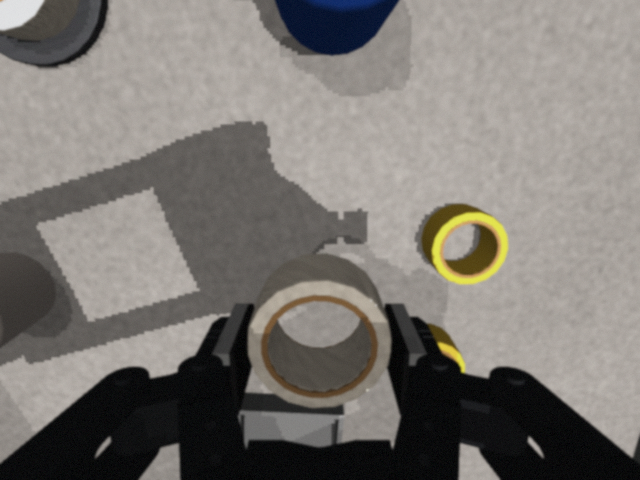

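```bash
python3 -m crank '[[0,0,0,-1.5,0,0,-0.2],[0,0,0,-3,0,0,-0.2],[0,0,0,-4,0,0,-0.2],[0,0,0,-4,0,0.5,-0.2],[0,0,0,-3,0,1.5,-0.2],[0,0,0,-1,0,2.5,-0.2],[0,0,0,-0.3,0,3,-0.2],[0,0,0,0,0,2,-0.2],[0,0,0,0,0,1,-0.2],[0,0,0,0,0,0,-0.2]]';python3 -m crank '[[0,0,0,0,0,0,-0.2],[0,0,0,0,0,0,-0.2],[0,0,0,0,0,0,-0.2],[0,0,0,0,0,0,-0.2],[0,0,0,0,0,0,-0.2],[0,0,0,0,0,0,-0.2],[0,0,0,0,0,0,-0.2],[0,0,0,0,0,0,-0.2],[0,0,0,0,0,0,-0.2],[0,0,0,0,0,0,-0.2]]';python3 -c "
from h import *
cv2.imwrite('pics/w14.png',cams.grab_frame('wrist'))
plan(489.7,374,130,0)"
```

```text
clock: 29.13
eef_pos: [483.4, 321.5, 138.3]
tcp_rot: [-1.577, 0.006, -0.004]
contact_force: [0.3, 0.2, 0.1]
opening: 0.591
clock: 29.97
eef_pos: [484.1, 315.7, 136.5]
tcp_rot: [-1.58, 0.009, -0.008]
contact_force: [-0.1, -0.7, -0.2]
opening: 0.592
t 30.02 tcp [484.  315.7 136.5] yaw -0.008 turn [ 0.53 -0.46 -0.52] shift cm now-axes [0.52 0.6  5.84] after-turn [0.57 0.65 5.83] op 0.588 F [ 0.2  0.1 -0.1]
```

View pics/w14.png

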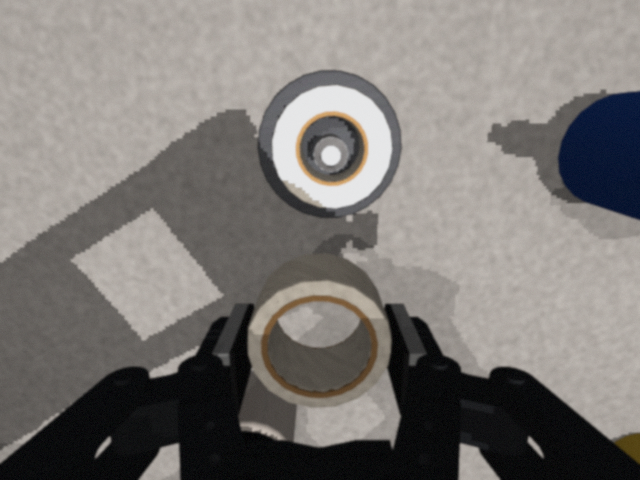

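```bash
python3 -c "
from h import *
W=info('wrist')
print(cast(W,331,155,60),cast(W,332,148.5,40))
z=r.sense()['eef_pos'][2]+9.6
h=[cast(W,u,v,z) for u,v in((262,346),(377,346),(320,296),(320,397))]
for i in(0,2): print(np.round((h[i]+h[i+1])/2,1),np.linalg.norm(h[i]-h[i+1]))"
python3 -m crank '[[0.3,-0.2,-0.3,0,0,0.5,-0.2],[0.2,-0.2,-0.2,0.1,0,1,-0.2],[0,0,0,0.1,0,1.1,-0.2],[0,0,0,0.1,0,1.1,-0.2],[0,0,0,0.1,0,0.8,-0.2],[0,0,0,0.1,0,0.4,-0.2],[0,0,0,0,0,0.1,-0.2],[0,0,0,0,0,0,-0.2],[0,0,0,0,0,0,-0.2],[0,0,0,0,0,0,-0.2]]';python3 -c "
from h import *
plan(489.7,374,100,0)"
```

```text
[489.36394622 374.3983081   60.        ] [490.33027887 376.13929745  40.        ]
[483.6 316.2 146.1] 40.66745233522086
[483.8 315.  146.1] 41.06352034078651
clock: 30.85
eef_pos: [489.3, 373.3, 136.2]
tcp_rot: [-1.57, -0.001, 0.002]
contact_force: [-0.3, -0.3, -1.0]
opening: 0.59
t 30.85 tcp [489.3 373.3 136.2] yaw 0.002 turn [-0.06  0.11  0.05] shift cm now-axes [0.04 3.62 0.07] after-turn [0.04 3.62 0.07] op 0.59 F [-0.3 -0.3 -1. ]
```

```bash
python3 -m crank '[[0,0,0,0,0.3,0.1,-0.2],[0,0,0,0,0.5,0,-0.2],[0,0,0,0,0.7,0,-0.2],[0,0,0,0,0.7,0,-0.2],[0,0,0,0,0.7,0,-0.2],[0,0,0,0,0.5,0,-0.2],[0,0,0,0,0.3,0,-0.2],[0,0,0,0,0.1,0,-0.2],[0,0,0,0,0,0,-0.2],[0,0,0,0,0,0,-0.2]]';python3 -c "
from h import *
plan(489.7,374.5,61,0)"
```

```text
clock: 31.68
eef_pos: [488.6, 372.1, 92.6]
tcp_rot: [-1.572, 0.002, 0.0]
contact_force: [-0.2, -0.7, -1.1]
opening: 0.589
t 31.68 tcp [488.6 372.1  92.6] yaw 0.0 turn [ 0.06  0.01 -0.09] shift cm now-axes [0.11 3.16 0.24] after-turn [0.11 3.16 0.24] op 0.589 F [-0.2 -0.7 -1.1]
```

```bash
python3 -m crank '[[0,0,0,0.1,0.3,0.1,-0.2],[0,0,0,0,0.5,0.1,-0.2],[0,0,0,0,0.5,0,-0.2],[0,0,0,0,0.5,0,-0.2],[0,0,0,0,0.4,0,-0.2],[0,0,0,0,0.3,0,-0.2],[0,0,0,0,0.1,0,-0.2],[0,0,0,0,0,0,-0.2],[0,0,0,0,0,0,-0.2],[0,0,0,0,0,0,-0.2]]';python3 -c "
from h import *
plan(489.7,374.5,60.4,0)"
```

```text
clock: 32.52
eef_pos: [490.1, 374.7, 64.3]
tcp_rot: [-1.571, 0.001, 0.0]
contact_force: [-0.4, 0.3, -0.2]
opening: 0.588
t 32.52 tcp [490.1 374.7  64.3] yaw 0.0 turn [ 0.02  0.02 -0.04] shift cm now-axes [-0.04  0.39 -0.02] after-turn [-0.04  0.39 -0.02] op 0.588 F [-0.4  0.3 -0.2]
```

```bash
python3 -m crank '[[0,0,0,0,0.2,0,-0.2],[0,0,0,0,0.2,0,-0.2],[0,0,0,0,0.1,0,-0.2],[0,0,0,0,0,0,-0.2],[0,0,0,0,0,0,-0.2],[0,0,0,0,0,0,-0.2],[0,0,0,0,0,0,0.4],[0,0,0,0,0,0,0.6],[0,0,0,0,0,0,0.8],[0,0,0,0,0,0,0.8]]';python3 -c "
from h import *
plan(489.7,374,27,0)";python3 -m crank '[[0,0,0,0,-0.3,0,0.8],[0,0,0,0,-0.6,0,0.8],[0,0,0,0,-1,0,1],[0,0,0,0,-1.5,0,1],[0,0,0,0,-1.5,0,1],[0,0,0,0,-2,0,1],[0,0,0,0,-2,0,1],[0,0,0,0,-2,0,1],[0,0,0,0,-1,0,1],[0,0,0,0,0,0,1]]';python3 -c "
from h import *
cv2.imwrite('pics/w15.png',cams.grab_frame('wrist'))
plan(435,173.7,190,0)"
```

```text
clock: 33.35
eef_pos: [490.9, 375.3, 60.2]
tcp_rot: [-1.57, -0.001, 0.0]
contact_force: [-0.0, 0.9, -0.3]
opening: 0.899
t 33.35 tcp [490.9 375.3  60.2] yaw 0.0 turn [-0.06  0.02  0.07] shift cm now-axes [-0.12  3.32 -0.13] after-turn [-0.12  3.32 -0.13] op 0.899 F [-0.   0.9 -0.3]
clock: 34.18
eef_pos: [490.7, 375.1, 190.6]
tcp_rot: [-1.569, -0.002, 0.0]
contact_force: [1.0, -1.2, -0.5]
opening: 0.999
t 34.23 tcp [490.5 375.  189.7] yaw 0.0 turn [-0.1   0.02  0.11] shift cm now-axes [ -5.56  -0.07 -20.13] after-turn [ -5.55  -0.03 -20.13] op 0.998 F [-0.2  0.5 -0.3]
```

View pics/w15.png

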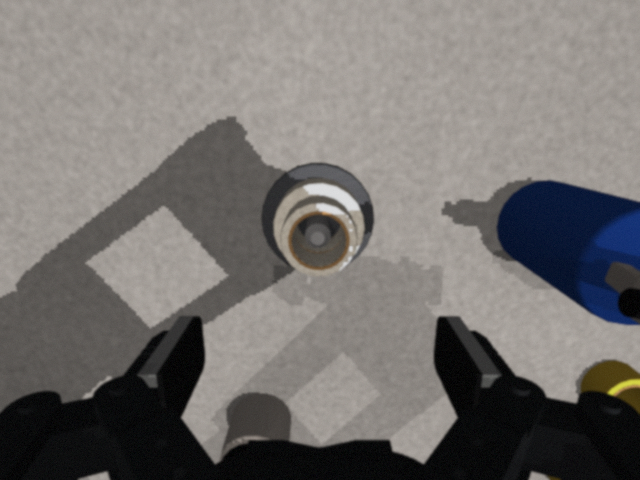

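```bash
python3 -m crank '[[0,0,0,-0.3,0,-1.5,1],[0,0,0,-0.7,0,-2.5,1],[0,0,0,-0.9,0,-3,1],[0,0,0,-0.9,0,-3,1],[0,0,0,-0.9,0,-3,1],[0,0,0,-0.8,0,-2.5,1],[0,0,0,-0.6,0,-1.5,1],[0,0,0,-0.3,0,-0.5,1],[0,0,0,0,0,0,1],[0,0,0,0,0,0,1]]';python3 -m crank '[[0,0,0,0,0,0,1],[0,0,0,0,0,0,1],[0,0,0,0,0,0,1],[0,0,0,0,0,0,1],[0,0,0,0,0,0,1],[0,0,0,0,0,0,1],[0,0,0,0,0,0,1],[0,0,0,0,0,0,1],[0,0,0,0,0,0,1],[0,0,0,0,0,0,1]]';python3 -c "
from h import *
cv2.imwrite('pics/w16.png',cams.grab_frame('wrist'))
plan(435,173.7,180,0)
print(proj(info('wrist'),(435,173.7,76)))"
```

```text
clock: 35.07
eef_pos: [424.9, 185.6, 178.4]
tcp_rot: [-1.577, 0.013, 0.002]
contact_force: [0.1, 0.6, 0.7]
opening: 0.998
clock: 35.9
eef_pos: [426.7, 189.6, 177.7]
tcp_rot: [-1.576, 0.013, 0.006]
contact_force: [0.2, -0.9, -0.1]
opening: 1.001
t 35.95 tcp [426.7 189.6 177.7] yaw 0.006 turn [ 0.31  0.32 -0.71] shift cm now-axes [ 0.82 -0.23 -1.59] after-turn [ 0.83 -0.23 -1.59] op 0.997 F [ 0.7 -1.  -0.3]
(np.float64(334.90161602147595), np.float64(272.2500884465891))
```

View pics/w16.png

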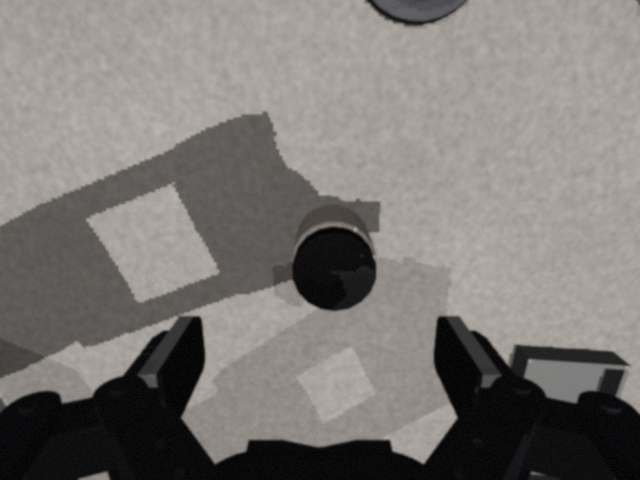

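```bash
python3 -c "
from h import *
W=info('wrist')
h=[cast(W,u,v,76) for u,v in((292,268),(377,268),(334.5,226.5),(334.5,311))]
for i in(0,2): print(np.round((h[i]+h[i+1])/2,1),np.linalg.norm(h[i]-h[i+1]))"
python3 -m crank '[[0.2,0.2,-0.4,0.1,0,-0.3,1],[0.1,0.1,-0.3,0.2,0,-0.4,1],[0,0,0,0.2,0.3,-0.3,1],[0,0,0,0.1,0.5,-0.3,1],[0,0,0,0.1,0.6,-0.1,1],[0,0,0,0,0.7,0,1],[0,0,0,0,0.6,0,1],[0,0,0,0,0.3,0,1],[0,0,0,0,0,0,1],[0,0,0,0,0,0,1]]';python3 -c "
from h import *
plan(435,175,100,0)"
```

```text
[434.7 176.6  76. ] 53.62327195586493
[434.7 175.1  76. ] 57.213443948174614
clock: 36.78
eef_pos: [434.0, 173.2, 143.5]
tcp_rot: [-1.571, 0.0, -0.001]
contact_force: [-0.2, 0.7, 0.2]
opening: 1.001
t 36.78 tcp [434.  173.2 143.5] yaw -0.001 turn [ 0.02 -0.07 -0.02] shift cm now-axes [0.1  4.35 0.18] after-turn [0.1  4.35 0.18] op 1.001 F [-0.2  0.7  0.2]
```

```bash
python3 -m crank '[[0,0,0,0.1,0.4,0.1,1],[0,0,0,0,0.8,0.1,1],[0,0,0,0,1.2,0,1],[0,0,0,0,1.5,0,1],[0,0,0,0,1.5,0,1],[0,0,0,0,1.5,0,1],[0,0,0,0,1.2,0,1],[0,0,0,0,0.8,0,1],[0,0,0,0,0.4,0,1],[0,0,0,0,0,0,1]]';python3 -c "
from h import *
plan(435,175,35,0)"
```

```text
clock: 37.62
eef_pos: [436.8, 177.5, 44.6]
tcp_rot: [-1.569, -0.004, 0.0]
contact_force: [0.2, -0.3, 0.4]
opening: 1.003
t 37.62 tcp [436.8 177.5  44.6] yaw 0.0 turn [-0.09  0.01  0.23] shift cm now-axes [-0.18  0.96 -0.25] after-turn [-0.18  0.96 -0.25] op 1.003 F [ 0.2 -0.3  0.4]
```

```bash
python3 -m crank '[[0,0,0.2,-0.1,0.3,-0.1,1],[0,0,0,-0.1,0.3,-0.1,1],[0,0,0,0,0.3,0,1],[0,0,0,0,0,0,1],[0,0,0,0,0,0,0.4],[0,0,0,0,0,0,0.2],[0,0,0,0,0,0,0],[0,0,0,0,0,0,-0.2],[0,0,0,0,0,0,-0.2],[0,0,0,0,0,0,-0.2]]' 50; python3 -c "
from h import *
plan(435,175,35,0)"; python3 -m crank '[[0,0,0,0,0,0,-0.2],[0,0,0,0,0,0,-0.2],[0,0,0,0,-0.5,0,-0.2],[0,0,0,0,-1,0,-0.2],[0,0,0,0,-1.5,0,-0.2],[0,0,0,0,-1.5,0,-0.2],[0,0,0,0,-1.5,0,-0.2],[0,0,0,0,-1,0,-0.2],[0,0,0,0,-0.5,0,-0.2],[0,0,0,0,0,0,-0.2]]';python3 -c "
from h import *
cv2.imwrite('pics/w17.png',cams.grab_frame('wrist'))
plan(634.6,-25.9,130,-0.052)"
```

```text
clock: 38.45
eef_pos: [436.3, 176.0, 37.6]
tcp_rot: [-1.568, -0.004, 0.0]
contact_force: [-0.1, 0.5, -1.6]
opening: 0.663
t 38.45 tcp [436.3 176.   37.6] yaw 0.0 turn [-0.18  0.    0.23] shift cm now-axes [-0.13  0.25 -0.1 ] after-turn [-0.13  0.26 -0.1 ] op 0.663 F [-0.1  0.5 -1.6]
clock: 39.28
eef_pos: [435.2, 175.5, 119.6]
tcp_rot: [-1.568, -0.003, 0.0]
contact_force: [-0.1, 0.7, -2.3]
opening: 0.662
t 39.33 tcp [435.1 175.4 119.1] yaw 0.0 turn [-0.16  2.99  0.16] shift cm now-axes [ 19.95  -1.09 -20.13] after-turn [ 20.97  -1.09 -19.07] op 0.661 F [-0.6  0.1 -2.1]
```

View pics/w17.png

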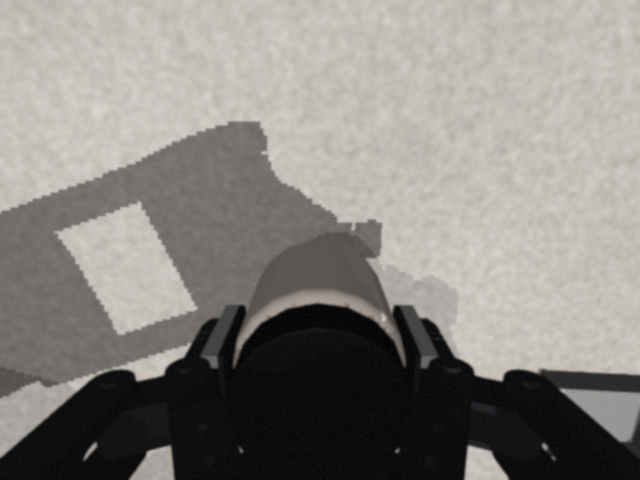

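```bash
python3 -m crank '[[0,1,0,1.5,-0.1,-1.5,-0.2],[0,1,0,2.5,-0.1,-2.5,-0.2],[0,1,0,3,-0.1,-2.8,-0.2],[0,0,0,3,-0.2,-2.8,-0.2],[0,0,0,3,-0.2,-2.8,-0.2],[0,0,0,2.5,-0.2,-2.3,-0.2],[0,0,0,2,-0.2,-1.6,-0.2],[0,0,0,1,0,-0.7,-0.2],[0,0,0,0.4,0,0,-0.2],[0,0,0,0,0,0,-0.2]]';python3 -m crank '[[0,0,0,0,0,0,-0.2],[0,0,0,0,0,0,-0.2],[0,0,0,0,0,0,-0.2],[0,0,0,0,0,0,-0.2],[0,0,0,0,0,0,-0.2],[0,0,0,0,0,0,-0.2],[0,0,0,0,0,0,-0.2],[0,0,0,0,0,0,-0.2],[0,0,0,0,0,0,-0.2],[0,0,0,0,0,0,-0.2]]';python3 -c "
from h import *
cv2.imwrite('pics/w18.png',cams.grab_frame('wrist'))
plan(634.6,-25.9,100,-0.052)
for p in [(681.8,72.7),(674.3,-71),(590,-66),(598,76.7),(637.6,13.8)]: print(np.round(proj(info('wrist'),(*p,22)),1))"
```

```text
clock: 40.17
eef_pos: [619.7, -11.0, 122.8]
tcp_rot: [-1.569, 0.007, -0.052]
contact_force: [-1.0, -0.1, -1.4]
opening: 0.664
clock: 41.0
eef_pos: [613.9, -5.0, 121.6]
tcp_rot: [-1.568, 0.013, -0.046]
contact_force: [-0.4, 0.0, -1.5]
opening: 0.664
t 41.05 tcp [614.   -5.  121.6] yaw -0.046 turn [-0.14  0.32 -0.74] shift cm now-axes [ 2.19  2.13 -2.  ] after-turn [ 2.17  2.16 -1.98] op 0.662 F [-0.6  0.7 -0.9]
[438.2 112.6]
[417.4 341.5]
[290.  339.2]
[287.  112.3]
[359.9 219.3]
```

View pics/w18.png

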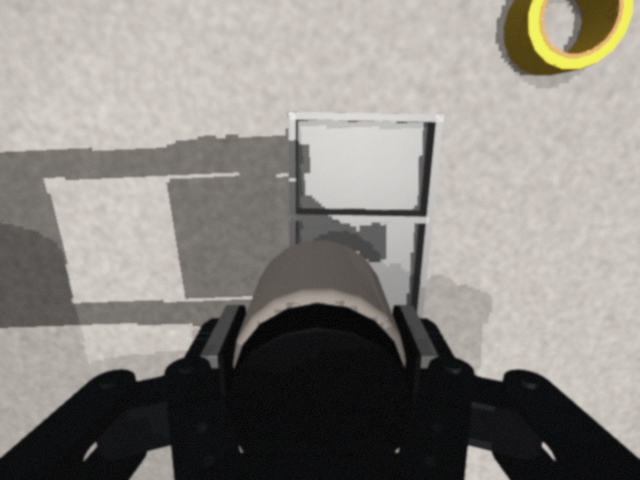

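```bash
python3 -c "
from h import *
W=info('wrist')
for u,v in((289,113),(442,115.5),(292,217),(431,219),(362,217.5)): print(np.round(cast(W,u,v,22),1))"
```

```text
[599.1  76.3  22. ]
[684.   71.1  22. ]
[596.8  17.   22. ]
[680.1  12.1  22. ]
[638.8  14.8  22. ]
```

```bash
python3 -m crank '[[0,0.2,-0.4,0.3,0,-0.3,-0.2],[0,0.1,-0.3,0.5,0,-0.5,-0.2],[0,0,0,0.5,0,-0.5,-0.2],[0,0,0,0.5,0.2,-0.4,-0.2],[0,0,0,0.3,0.4,-0.2,-0.2],[0,0,0,0.1,0.4,0,-0.2],[0,0,0,0,0.4,0,-0.2],[0,0,0,0,0.2,0,-0.2],[0,0,0,0,0,0,-0.2],[0,0,0,0,0,0,-0.2]]';python3 -c "
from h import *
plan(636,-26,42,-0.055)"
```

```text
clock: 41.88
eef_pos: [637.5, -28.4, 102.8]
tcp_rot: [-1.569, 0.0, -0.054]
contact_force: [-0.2, 0.5, -1.6]
opening: 0.663
t 41.88 tcp [637.5 -28.4 102.8] yaw -0.054 turn [-0.13  0.08 -0.01] shift cm now-axes [-0.16  6.08  0.21] after-turn [-0.16  6.08  0.23] op 0.663 F [-0.2  0.5 -1.6]
```

```bash
python3 -m crank '[[0,0,0,0,0.3,0.1,-0.2],[0,0,0,0,0.5,0.1,-0.2],[0,0,0,0,0.7,0,-0.2],[0,0,0,0,0.8,0,-0.2],[0,0,0,0,0.7,0,-0.2],[0,0,0,0,0.5,0,-0.2],[0,0,0,0,0.4,0,-0.2],[0,0,0,0,0.2,0,-0.2],[0,0,0,0,0,0,-0.2],[0,0,0,0,0,0,-0.2]]';python3 -c "
from h import *
plan(636,-26,42,-0.055)"
```

```text
clock: 42.72
eef_pos: [636.5, -25.2, 56.4]
tcp_rot: [-1.569, 0.002, -0.053]
contact_force: [0.7, -0.1, -0.9]
opening: 0.662
t 42.72 tcp [636.5 -25.2  56.4] yaw -0.053 turn [-0.13  0.14 -0.12] shift cm now-axes [-0.04  1.44 -0.08] after-turn [-0.04  1.44 -0.08] op 0.662 F [ 0.7 -0.1 -0.9]
```

```bash
python3 -m crank '[[0,0,0,0,0.3,0,-0.2],[0,0,0,0,0.3,-0.1,-0.2],[0,0,0,0,0.3,0,-0.2],[0,0,0,0,0.3,0,-0.2],[0,0,0,0,0.1,0,-0.2],[0,0,0,0,0,0,-0.2],[0,0,0,0,0,0,-0.2],[0,0,0,0,0,0,-0.2],[0,0,0,0,0,0,-0.2],[0,0,0,0,0,0,-0.2]]';python3 -c "
from h import *
plan(636,-26,42,-0.055)"
```

```text
clock: 43.55
eef_pos: [637.4, -26.5, 43.3]
tcp_rot: [-1.568, -0.0, -0.053]
contact_force: [-0.7, -0.2, -1.4]
opening: 0.658
t 43.55 tcp [637.4 -26.5  43.3] yaw -0.053 turn [-0.13  0.13  0.  ] shift cm now-axes [-0.14  0.13  0.04] after-turn [-0.14  0.13  0.04] op 0.658 F [-0.7 -0.2 -1.4]
```

```bash
python3 -m crank '[[0,0,0,0,0.1,0,-0.2],[0,0,0,0,0.1,0,-0.2],[0,0,0,0,0.1,0,-0.2],[0,0,0,0,0,0,-0.2],[0,0,0,0,0,0,-0.2],[0,0,0,0,0,0,0.35],[0,0,0,0,0,0,0.6],[0,0,0,0,0,0,0.8],[0,0,0,0,0,0,0.8],[0,0,0,0,0,0,0.8]]';python3 -c "
from h import *
plan(636,-26,42,-0.055)";python3 -m crank '[[0,0,0,0,-0.3,0,0.8],[0,0,0,0,-0.6,0,0.8],[0,0,0,0,-1,0,0.8],[0,0,0,0,-1.5,0,0.8],[0,0,0,0,-2,0,1],[0,0,0,0,-2,0,1],[0,0,0,0,-2,0,1],[0,0,0,0,-2,0,1],[0,0,0,0,-1.5,0,1],[0,0,0,0,-1,0,1]]';python3 -c "
from h import *
cv2.imwrite('pics/w19.png',cams.grab_frame('wrist'))
plan(671.1,-215.2,190,-0.055)"
```

```text
clock: 44.38
eef_pos: [638.3, -26.5, 41.3]
tcp_rot: [-1.568, -0.002, -0.053]
contact_force: [-0.7, 0.7, -0.2]
opening: 0.899
t 44.38 tcp [638.3 -26.5  41.3] yaw -0.053 turn [-0.13  0.13  0.12] shift cm now-axes [-0.23 -0.07  0.04] after-turn [-0.23 -0.07  0.04] op 0.899 F [-0.7  0.7 -0.2]
clock: 45.22
eef_pos: [636.8, -26.8, 191.1]
tcp_rot: [-1.569, -0.001, -0.053]
contact_force: [-0.0, 0.8, 0.4]
opening: 1.002
t 45.27 tcp [637.9 -26.8 193.1] yaw -0.053 turn [-0.13  0.13  0.2 ] shift cm now-axes [  4.31   0.28 -18.64] after-turn [  4.35   0.31 -18.62] op 1.0 F [ 1.3 -0.8  2.3]
```

View pics/w19.png

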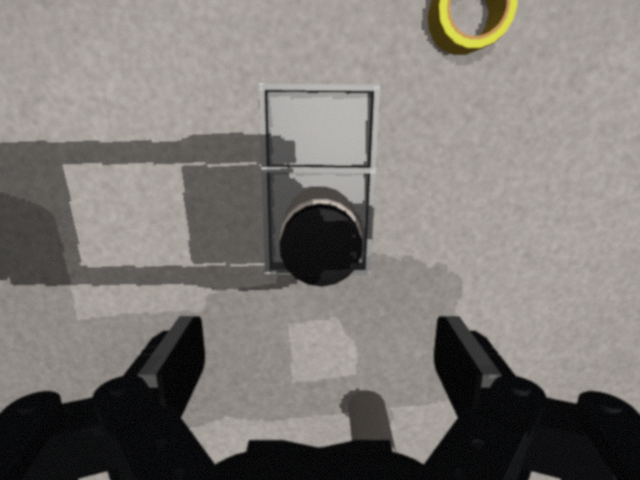

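```bash
python3 -m crank '[[0,0,0,0.2,0,-1.5,1],[0,0,0,0.5,0,-2.5,1],[0,0,0,0.7,0,-3,1],[0,0,0,0.7,0,-3,1],[0,0,0,0.7,0,-3,1],[0,0,0,0.6,0,-2.2,1],[0,0,0,0.4,0,-1.2,1],[0,0,0,0.3,0,-0.5,1],[0,0,0,0,0,0,1],[0,0,0,0,0,0,1]]';python3 -m crank '[[0,0,0,0,0,0,1],[0,0,0,0,0,0,1],[0,0,0,0,0,0,1],[0,0,0,0,0,0,1],[0,0,0,0,0,0,1],[0,0,0,0,0,0,1],[0,0,0,0,0,0,1],[0,0,0,0,0,0,1],[0,0,0,0,0,0,1],[0,0,0,0,0,0,1]]';python3 -c "
from h import *
cv2.imwrite('pics/w20.png',cams.grab_frame('wrist'))
plan(671.1,-215.2,180,-0.055)
print(proj(info('wrist'),(671,-215.2,90)))"
```

```text
clock: 46.1
eef_pos: [668.3, -208.7, 188.9]
tcp_rot: [-1.568, 0.001, -0.051]
contact_force: [0.4, 0.5, 0.2]
opening: 1.003
clock: 46.93
eef_pos: [668.0, -202.4, 189.1]
tcp_rot: [-1.566, 0.002, -0.045]
contact_force: [-0.0, -0.6, -0.7]
opening: 1.0
t 46.98 tcp [ 668.  -202.4  189.1] yaw -0.045 turn [-0.26  0.6  -0.12] shift cm now-axes [ 0.37  0.9  -1.27] after-turn [ 0.38  0.91 -1.26] op 0.999 F [ 0.4 -0.3 -0.6]
(np.float64(325.91576061914776), np.float64(270.40449739574484))
```

View pics/w20.png

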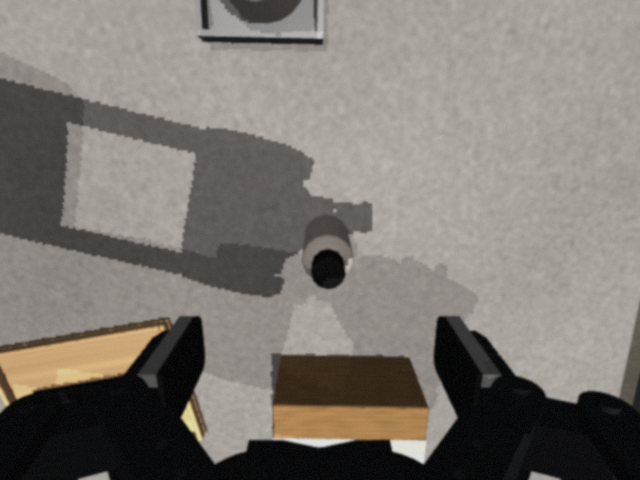

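```bash
python3 -c "
from h import *
print(cast(info('wrist'),328,269,90))"
python3 -m crank '[[-0.1,0.3,0,0.1,0,-0.3,1],[-0.1,0.3,0,0.1,0,-0.4,1],[0,0,0,0.1,0.3,-0.3,1],[0,0,0,0.1,0.6,-0.2,1],[0,0,0,0,0.9,0,1],[0,0,0,0,1.2,0,1],[0,0,0,0,0.9,0,1],[0,0,0,0,0.5,0,1],[0,0,0,0,0.2,0,1],[0,0,0,0,0,0,1]]';python3 -c "
from h import *
plan(672,-214.5,38,-0.055)"
```

```text
[ 672.33698512 -214.32065231   90.        ]
clock: 47.82
eef_pos: [670.5, -216.3, 135.9]
tcp_rot: [-1.57, 0.005, -0.057]
contact_force: [-0.5, 0.2, -0.2]
opening: 0.997
t 47.82 tcp [ 670.5 -216.3  135.9] yaw -0.057 turn [-0.07 -0.13 -0.28] shift cm now-axes [0.19 9.79 0.18] after-turn [0.14 9.79 0.19] op 0.997 F [-0.5  0.2 -0.2]
```

```bash
python3 -m crank '[[0,0,-0.2,0.1,0.4,0.1,1],[0,0,0,0,0.8,0.1,1],[0,0,0,0,1.2,0,1],[0,0,0,0,1.5,0,1],[0,0,0,0,1.5,0,1],[0,0,0,0,1.2,0,1],[0,0,0,0,0.8,0,1],[0,0,0,0,0.5,0,1],[0,0,0,0,0.2,0,1],[0,0,0,0,0,0,1]]';python3 -c "
from h import *
plan(672,-214.5,38,-0.055)"
```

```text
clock: 48.65
eef_pos: [672.4, -213.4, 47.9]
tcp_rot: [-1.57, -0.001, -0.056]
contact_force: [0.1, -0.9, -1.2]
opening: 1.0
t 48.65 tcp [ 672.4 -213.4   47.9] yaw -0.056 turn [-0.05 -0.08  0.04] shift cm now-axes [-0.03  0.99 -0.11] after-turn [-0.03  0.99 -0.11] op 1.0 F [ 0.1 -0.9 -1.2]
```

```bash
python3 -m crank '[[0,0,0,0,0.3,-0.1,1],[0,0,0,0,0.3,0,1],[0,0,0,0,0.2,0,1],[0,0,0,0,0,0,1],[0,0,0,0,0,0,0],[0,0,0,0,0,0,-0.5],[0,0,0,0,0,0,-0.5],[0,0,0,0,0,0,-0.5],[0,0,0,0,0,0,-0.5],[0,0,0,0,0,0,-0.5]]' 35;python3 -m crank '[[0,0,0,0,0,0,-0.5],[0,0,0,0,0,0,-0.5],[0,0,0,0,0,0,-0.5],[0,0,0,0,0,0,-0.5],[0,0,0,0,0,0,-0.5],[0,0,0,0,0,0,-0.5],[0,0,0,0,0,0,-0.5],[0,0,0,0,0,0,-0.5],[0,0,0,0,0,0,-0.5],[0,0,0,0,0,0,-0.5]]'; python3 -m crank '[[0,0,0,0,-0.5,0,-0.5],[0,0,0,0,-1,0,-0.5],[0,0,0,0,-1.5,0,-0.5],[0,0,0,0,-1.5,0,-0.5],[0,0,0,0,-2,0,-0.5],[0,0,0,0,-2,0,-0.5],[0,0,0,0,-1.5,0,-0.5],[0,0,0,0,-1.5,0,-0.5],[0,0,0,0,-0.5,0,-0.5],[0,0,0,0,0,0,-0.5]]';python3 -c "
from h import *
cv2.imwrite('pics/w21.png',cams.grab_frame('wrist'))
plan(639,43.5,150,-0.055)"
```

```text
clock: 49.48
eef_pos: [674.3, -215.3, 42.4]
tcp_rot: [-1.571, -0.005, -0.056]
contact_force: [-0.3, 0.2, -2.1]
opening: 0.411
clock: 50.32
eef_pos: [674.2, -215.2, 42.3]
tcp_rot: [-1.571, -0.005, -0.056]
contact_force: [0.4, 0.5, -0.3]
opening: 0.407
clock: 51.15
eef_pos: [674.0, -215.3, 178.1]
tcp_rot: [-1.572, -0.009, -0.056]
contact_force: [-0.1, -0.1, -0.6]
opening: 0.407
t 51.2 tcp [ 674.2 -215.3  177.8] yaw -0.056 turn [ 0.08 -0.08  0.55] shift cm now-axes [-4.99  2.69 25.65] after-turn [-4.93  2.78 25.65] op 0.405 F [ 0.3 -0.8 -1.1]
```

View pics/w21.png

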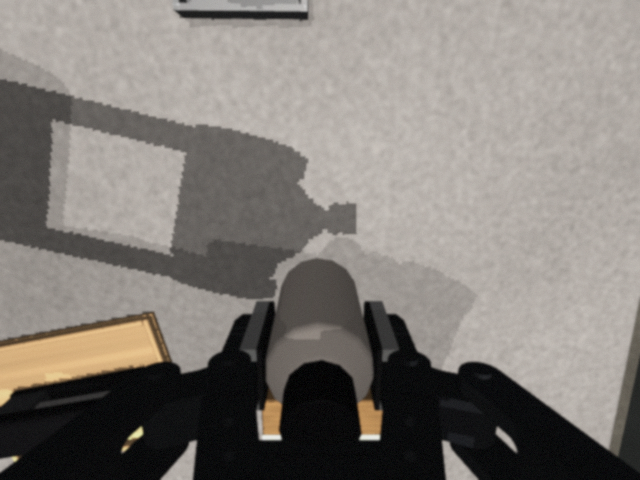

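```bash
python3 -m crank '[[0,0,0.3,-0.4,0,1.5,-0.5],[0,0,0.2,-0.6,0,2.5,-0.5],[0,0,0,-0.7,0,3.3,-0.5],[0,0,0,-0.7,0,3.5,-0.5],[0,0,0,-0.7,0,3.5,-0.5],[0,0,0,-0.7,0,3.5,-0.5],[0,0,0,-0.6,0,3,-0.5],[0,0,0,-0.4,0,2,-0.5],[0,0,0,-0.2,0,1,-0.5],[0,0,0,0,0,0.3,-0.5]]';python3 -m crank '[[0,0,0,0,0,0,-0.5],[0,0,0,0,0,0,-0.5],[0,0,0,0,0,0,-0.5],[0,0,0,0,0,0,-0.5],[0,0,0,0,0,0,-0.5],[0,0,0,0,0,0,-0.5],[0,0,0,0,0,0,-0.5],[0,0,0,0,0,0,-0.5],[0,0,0,0,0,0,-0.5],[0,0,0,0,0,0,-0.5]]';python3 -c "
from h import *
cv2.imwrite('pics/w22.png',cams.grab_frame('wrist'))
plan(639,43.5,110,-0.055)"
```

```text
clock: 52.03
eef_pos: [627.9, 41.6, 167.7]
tcp_rot: [-1.572, 0.015, -0.06]
contact_force: [-0.4, -0.8, -1.6]
opening: 0.41
clock: 52.87
eef_pos: [628.2, 35.9, 166.3]
tcp_rot: [-1.574, 0.017, -0.065]
contact_force: [0.4, 0.0, -0.8]
opening: 0.41
t 52.92 tcp [628.2  36.  166.3] yaw -0.065 turn [ 0.17 -0.58 -0.98] shift cm now-axes [1.12 5.61 0.84] after-turn [1.04 5.63 0.81] op 0.41 F [-0.3 -0.1 -0.7]
```

View pics/w22.png

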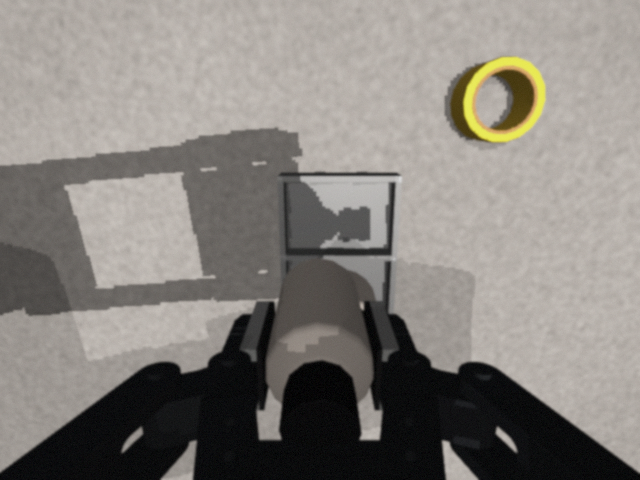

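```bash
python3 -c "
from h import *
W=info('wrist')
for u,v in((279,177),(401,178),(285,257.5),(395,257.5)): print(np.round(cast(W,u,v,22),1))"
python3 -m crank '[[0.1,-0.3,-0.5,0.1,0.1,0.1,-0.5],[0.1,-0.3,-0.5,0.2,0.3,0.2,-0.5],[0,0,0,0.2,0.6,0.2,-0.5],[0,0,0,0.2,0.8,0.1,-0.5],[0,0,0,0.1,0.8,0.1,-0.5],[0,0,0,0,0.6,0,-0.5],[0,0,0,0,0.4,0,-0.5],[0,0,0,0,0.2,0,-0.5],[0,0,0,0,0,0,-0.5],[0,0,0,0,0,0,-0.5]]';python3 -c "
from h import *
plan(639,43.5,46.3,-0.055)"
```

```text
[599.9  76.2  22. ]
[684.3  70.2  22. ]
[598.7  16.8  22. ]
[679.8  12.   22. ]
clock: 53.75
eef_pos: [636.7, 43.8, 122.4]
tcp_rot: [-1.57, 0.0, -0.053]
contact_force: [0.6, -0.9, -0.9]
opening: 0.411
t 53.75 tcp [636.7  43.8 122.4] yaw -0.053 turn [-0.04  0.14 -0.01] shift cm now-axes [ 0.23  7.61 -0.03] after-turn [ 0.23  7.61 -0.02] op 0.411 F [ 0.6 -0.9 -0.9]
```

```bash
python3 -m crank '[[0,0,0,0.1,0.3,0,-0.5],[0,0,0,0.1,0.6,0,-0.5],[0,0,0,0.1,0.9,0,-0.5],[0,0,0,0,1,0,-0.5],[0,0,0,0,1,0,-0.5],[0,0,0,0,0.8,0,-0.5],[0,0,0,0,0.5,0,-0.5],[0,0,0,0,0.2,0,-0.5],[0,0,0,0,0,0,-0.5],[0,0,0,0,0,0,-0.5]]';python3 -c "
from h import *
plan(640,43,46.3,-0.055)"
```

```text
clock: 54.58
eef_pos: [639.7, 43.4, 63.1]
tcp_rot: [-1.57, 0.001, -0.053]
contact_force: [0.4, -0.2, -0.7]
opening: 0.408
t 54.58 tcp [639.7  43.4  63.1] yaw -0.053 turn [-0.03  0.12 -0.05] shift cm now-axes [ 0.03  1.68 -0.04] after-turn [ 0.03  1.68 -0.04] op 0.408 F [ 0.4 -0.2 -0.7]
```

```bash
python3 -m crank '[[0,0,0,0,0.3,0,-0.5],[0,0,0,0,0.4,0,-0.5],[0,0,0,0,0.4,0,-0.5],[0,0,0,0,0.2,0,-0.5],[0,0,0,0,0.1,0,-0.5],[0,0,0,0,0,0,-0.5],[0,0,0,0,0,0,-0.5],[0,0,0,0,0,0,-0.5],[0,0,0,0,0,0,-0.5],[0,0,0,0,0,0,-0.5]]';python3 -c "
from h import *
plan(640,43,46.3,-0.055)"
```

```text
clock: 55.42
eef_pos: [641.0, 43.6, 49.4]
tcp_rot: [-1.57, -0.002, -0.053]
contact_force: [-0.5, -0.2, -0.8]
opening: 0.41
t 55.42 tcp [641.   43.6  49.4] yaw -0.053 turn [-0.05  0.12  0.12] shift cm now-axes [-0.1   0.31 -0.06] after-turn [-0.1   0.31 -0.06] op 0.41 F [-0.5 -0.2 -0.8]
```

```bash
python3 -m crank '[[0,0,0,0,0.1,0,-0.5],[0,0,0,0,0.1,0,-0.5],[0,0,0,0,0.1,0,-0.5],[0,0,0,0,0.1,0,-0.5],[0,0,0,0,0,0,-0.5],[0,0,0,0,0,0,-0.5],[0,0,0,0,0,0,-0.5],[0,0,0,0,0,0,-0.5],[0,0,0,0,0,0,-0.5],[0,0,0,0,0,0,-0.5]]';python3 -c "
from h import *
plan(640,43,46.3,-0.055)"
```

```text
clock: 56.25
eef_pos: [641.6, 43.7, 46.3]
tcp_rot: [-1.57, -0.003, -0.053]
contact_force: [-0.1, 0.6, 0.9]
opening: 0.41
t 56.25 tcp [641.6  43.7  46.3] yaw -0.053 turn [-0.07  0.12  0.19] shift cm now-axes [-0.15 -0.   -0.08] after-turn [-0.15 -0.   -0.08] op 0.41 F [-0.1  0.6  0.9]
```

Touching the floor. Release, wait, lift and view.

```bash
python3 -m crank '[[0,0,0,0,0,0,-0.1],[0,0,0,0,0,0,0.1],[0,0,0,0,0,0,0.3],[0,0,0,0,0,0,0.6],[0,0,0,0,0,0,0.6],[0,0,0,0,0,0,0.6],[0,0,0,0,0,0,0.6],[0,0,0,0,0,0,0.6],[0,0,0,0,0,0,0.6],[0,0,0,0,0,0,0.6]]';python3 -m crank '[[0,0,0,0,-0.3,0,0.6],[0,0,0,0,-0.6,0,0.6],[0,0,0,0,-1,0,0.6],[0,0,0,0,-1.5,0,0.6],[0,0,0,0,-2,0,1],[0,0,0,0,-2.5,0,1],[0,0,0,0,-3,0,1],[0,0,0,0,-3,0,1],[0,0,0,0,-2,0,1],[0,0,0,0,-1,0,1]]';python3 -m crank '[[0,0,0,-2,0,-1,1],[0,0,0,-3,0,-2,1],[0,0,0,-4,0,-2,1],[0,0,0,-4,0,-2,1],[0,0,0,-4,0,-2,1],[0,0,0,-4,0,-2,1],[0,0,0,-4,0,-2,1],[0,0,0,-3,0,-2,1],[0,0,0,-2,0,-1,1],[0,0,0,0,0,0,1]]';python3 -c "
from h import *
plan(300,-100,200)
for n in('top','scene'):cv2.imwrite('pics/%s2.png'%n,cams.grab_frame(n))"
```

```text
clock: 57.08
eef_pos: [641.8, 43.7, 46.3]
tcp_rot: [-1.57, -0.004, -0.053]
contact_force: [-0.2, 0.5, 0.1]
opening: 0.8
clock: 57.92
eef_pos: [639.1, 43.3, 226.4]
tcp_rot: [-1.57, -0.0, -0.053]
contact_force: [-0.2, -0.6, -0.5]
opening: 0.999
clock: 58.75
eef_pos: [336.4, -95.3, 227.3]
tcp_rot: [-1.569, -0.012, -0.048]
contact_force: [0.2, 0.3, -0.3]
opening: 0.997
t 58.75 tcp [336.4 -95.3 227.3] yaw -0.048 turn [-0.11  0.    0.67] shift cm now-axes [-3.65  2.69 -0.65] after-turn [-3.61  2.73 -0.65] op 0.997 F [ 0.2  0.3 -0.3]
```

View pics/top2.png

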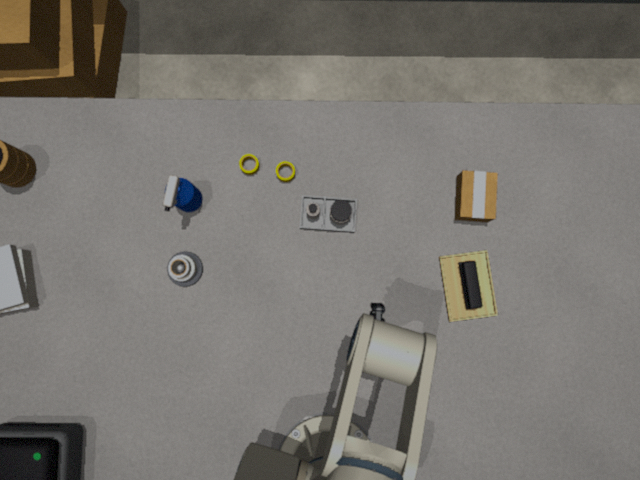

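View pics/scene2.png

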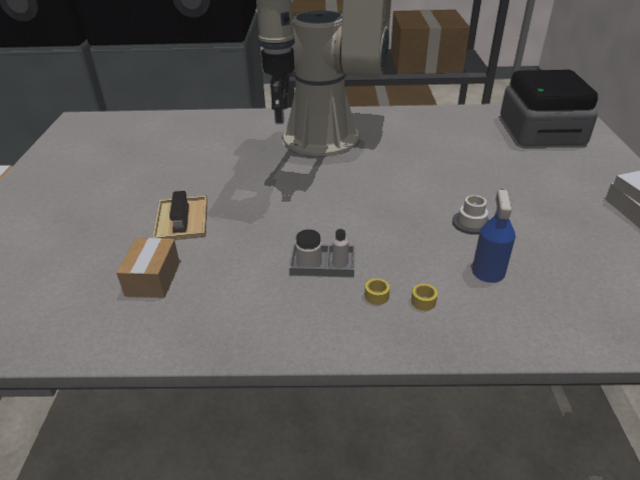

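```bash
python3 - <<'E'
from h import *
im=cv2.imread('pics/top2.png')
a=cv2.resize(im[240:300,150:220],(490,420),interpolation=cv2.INTER_CUBIC)
b=cv2.resize(im[185:245,290:365],(300,240),interpolation=cv2.INTER_CUBIC)
c=cv2.resize(im[245:325,430:505],(300,320),interpolation=cv2.INTER_CUBIC)
o=np.zeros((600,800,3),'uint8'); o[:420,:490]=a; o[:240,500:800]=b; o[250:570,500:800]=c
cv2.imwrite('pics/chk.png',o)
E
```

```text
(no output)
```

View pics/chk.png

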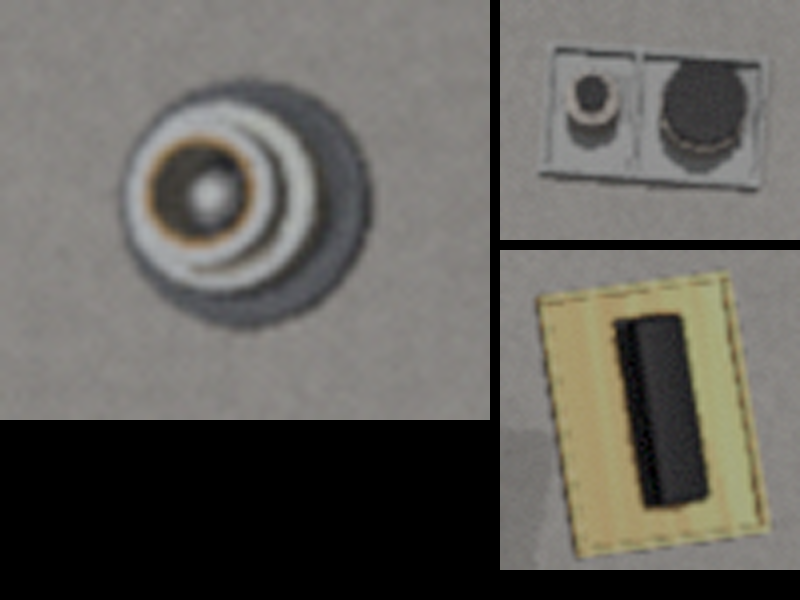

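```bash
python3 - <<'E'
from h import *
K=info('top')
sp=np.array([490.1,374.3]); cad=np.array([637.5,2.8]); tr=np.array([454.,-360]); 
def rot(d,a): return np.array([[np.cos(a),np.sin(a)],[-np.sin(a),np.cos(a)]])@d
for n,u,v,z,o,a in [('small',150+202/7-.4,240+191/7-.4,70,sp,0),('large',150+224/7-.4,240+195/7-.4,40,sp,0),('jar',290+206/4-.4,185+102/4-.4,80,cad,-.055),('bottle',290+93/4-.4,185+93/4-.4,94,cad,-.055),('stapler',430+173/4-.4,245+159/4-.4,57,tr,.152)]:
    p=cast(K,u,v,z)[:2]; print(n,np.round(p,1),np.round(rot(p-o,a),1))
plan(300,-100,200)
E
```

```text
small [491.7 375.2] [1.6 0.9]
large [491.8 374.6] [1.7 0.3]
jar [637.4 -28.8] [  1.6 -31.5]
bottle [640.2  41.8] [ 0.5 39.1]
stapler [ 456.  -361.4] [ 1.8 -1.6]
t 58.85 tcp [340.1 -94.9 228.1] yaw -0.049 turn [-0.11  0.    0.85] shift cm now-axes [-4.02  2.75 -0.71] after-turn [-3.98  2.81 -0.7 ] op 1.0 F [ 0.3 -0.3  0.1]
```

All within tolerance; the robot is clear. Handing in.

```bash
python3 -c "
from h import *
print(order.sign_off()); print(r.sense()['clock'])"
```

```text
the job is handed in; nothing more can be done
None
the job is handed in; nothing more can be done
```

I placed all five items and handed the job in at about 59 s. My last checks put everything inside its tolerance, but sign-off reports no verdict, so I have no official result.

| Item | Where it is | Measured offset, from the top camera |
|---|---|---|
| Large roll | on the spindle base | about 2 mm from the post axis (limit 13 mm) |
| Small white roll | on top of the large one | about 2 mm from the post axis (limit 13 mm) |
| Wide ink jar | large bay of the caddy | x 1.6 mm, y −31.5 mm (target y −29 mm) |
| Slim ink bottle | small bay of the caddy | x 0.5 mm, y 39 mm (target y 41 mm) |
| Stapler | on its base in the tray | about 2 mm off the tray's centre in x and y |

- **Not measured directly:** heights and tilts were judged from the TCP heights at release and from the pictures, where everything looked upright and seated.
- **Bystanders:** the carton, the spray bottle and the two yellow look-alike rolls appear unmoved in the top view. The gripper was open and well clear of everything at hand-in.
- **Failed checks:** none failed or disagreed beyond the 2 mm or so of calibration error.

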